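# Clamp a wax specimen block in the sectioning jig with its eccentric knob

### The arm

A 7-joint arm with a two-finger parallel gripper is mounted at the origin on the work surface. World frame = base frame: x ahead of the robot, y to its left, z up, the work surface at z = 0. Lengths are in m, angles in rad, forces in N, time in s.
With the tool pointing down it reaches from about 0.35 to 0.9 m from the base axis. Payload 19.9 kg.
Tool frame: the origin (TCP) lies midway between the tips of the shut fingers; the grasp point (between the pads) lies hold_point_z behind it (hold_point_z is the distance from the TCP to the grasp point, in m); x points along the fingers, y is the direction in which the jaws open and shut, and the axes are right-handed (so a half turn about x gives the same grasp; the last joint's range is limited). The gripper opens to 94 mm and grips with 3 to 60 N. Pads are 16 mm wide; open, the fingers measure 119 mm over their backs; the gripper's body (75 mm by 177 mm) begins 78 mm behind the grasp point.
Start: joints at [1.23, 0.417, -0.01, 1.614, 0.005, 1.111, -0.053], TCP at [0.185, -0.597, 0.17] pointing down, gripper open.
Joint ranges: [-2.81, 2.81], [-0.39, 2.02], [-1.27, 1.25], [0.06, 2.57], [-1.19, 4.33], [0.19, 2], [-2.82, 2.82]. Speed limits (rad/s): [1.89, 1.89, 2.39, 2.39, 3.01, 3.01, 3.01].

### API

Orientations are given as a unit quaternion [x, y, z, w].
In Python, from station import sense, read_camera, get_calibration, finish_job, hold_point_z gives the robot as it stands.
- The arm moves only by the tool step_arm, never from a script. Its arguments are lists of equal length, an entry for each row: "dp": the shift along the tool's x, y, z in cm, a list of three; "spin": the turn about the tool's x in degrees; "fingers": the opening, from 0 (shut) to 1 (fully open). A call has 1 to 8 rows; each row shifts and turns the commanded pose from where the row before left it, along the tool's axes as they then stand; what a row does not reach is not made up. A row lasts 1/12 s, in which the tool goes at most 41.7 mm and 7.16 degrees, less where a joint would pass 70% of its speed; a pose out of reach is approached as far as the arm can. A call is refused whole if a number of a shift passes 4.17 or a number of a turn 7.16, either way. A call with a gripper value outside its range is refused whole. The fingers move at their own pace and stop on an object; "squeeze" is the grip in N (left out, the last holds). Time passes only in rows, so rows that do not move let the fingers close. It gives the time, the measured TCP pose, the force and the opening at its end, in the units of the state.
- sense(): the state, without advancing time (a new reading comes with each control period).
- read_camera(name): name is "side" or "top"; returns the picture (384x512x3 uint8, blue, green, red); there is no depth.
- get_calibration(name): a dict with "fx", "fy", "cx", "cy" (pixels), "distortion" ([k1, k2, p1, p2, k3] as OpenCV has them; the pictures are not rectified), "R" (3x3) and "t" (3): a world point X has camera coordinates R X + t. Camera axes: x right, y down, z forward; pixel columns grow to the right and rows downward; lengths in m; the calibration is good to about 2 mm. A picture is of the moment at which its call begins. get_calibration takes no time and is no camera call.
- finish_job(): hands the job in, once; it reports no verdict.
The state is a dict: "t": time; "joints": joint angles; "joint_vel": joint speeds; "effort": joint torques, N m; "ee_pos": TCP position; "ee_rot": TCP orientation; "force": force on the tool from outside, world axes, zero at the start; "wrist_torque": the same for the moment, N m; "finger_gap": finger opening in m.
Only numpy, scipy, OpenCV 4.12 (cv2) and the standard library are available. Lean on these libraries where they do the work, as an engineer would, in place of code of your own. Each camera call takes 0.05 s, during which the arm holds its last target.

### The job

Put the wax specimen block flat into the aluminium sectioning jig and slide it home into the corner, against the end stop and along the rail. Then turn the eccentric knob clockwise until its lobe bears on the block and holds it firmly, but gently enough not to crush it, and let go. Leave the glassware and the dish alone.

Things in the scene. Friction and masses are not known exactly. Their poses are not given: they have to be found in the camera images.
- block: Loose specimen block, about 100 g: a grey plastic carrier 70 (its x) x 36 (y) x 22 mm high, on its middle a white wax casting 30 (x) x 24 (y) x 22 mm (top at 44 mm). Origin: centre of the underside; same after half a turn. Best gripped by the wax across its 30 mm (fingers closing along the block's x), finger tips just above the carrier: so the fingers clear stop, rail and knob.
- jig: Sectioning jig, fixed to the bench: aluminium plate 150 (x) x 140 (y) x 10 mm, origin at the centre of its underside, z up. On it an end stop, a rail of two bars (the inner one, a spring-backed pad, is what the block lies against; all steel, tops 26 mm above the bench) and an eccentric knob whose pivot is at x = 0, y = -46 mm in the jig's frame.
- bay (a point): Point on the plate's top at x = -5, y = 0 of the jig, axes as the jig's; the block goes here, long side along x. The rail's pad runs along x, its face looking to -y at +16.5 to +18.5 mm from here, as set by hand; the pad yields 1 mm per 10 N, up to 3 mm. The home block's origin is at x = 0, y = -1.5 to +0.5 mm from here. Between pad and open cam are 40 to 46 mm; set the block down at y = -3.5 mm to clear both.
- end_stop (a point): Top edge (26 mm above the bench) of the fixed end stop's face, which looks to the jig's -x and is 36 mm wide; at x = +30, y = +4 mm of the jig. The block's end rests on it when home.
- knob_grip (a point): Point on the knob's pivot at mid-height of its black grip bar, 76 mm above the bench. Bar: 52 mm long along this point's x axis, 13 mm thick, 61 to 91 mm above the bench; x lies along the jig's x at knob reading 0. Below, a 20 mm stem and the polished cam: a disc of 22 mm radius, 14 to 34 mm above the bench, 12 mm off the pivot, clamped on the stem at any angle within a span of 0.6 rad (not told).
- knob (a joint): Knob angle in rad, 0 (open) to 2, growing clockwise from above; starts at 0 to 0.1. As the cam and rail were set, the lobe meets the home block anywhere from 0.4 to 1.3, which must be felt; past that its pressure grows by about 100 N per rad. Free turning takes 0.06 N m, then about 0.026 N m more per newton. It stays where left. Hold the block with about 12 N (6 to 18): about 0.37 N m; over 25 N crushes it.
- beaker: Bystander: glass beaker, 66 mm wide, 75 mm high, origin at its underside.
- jar: Bystander: amber specimen jar, 54 mm wide, 75 mm high, origin at its underside.
- dish: Bystander: low white dish, 90 mm wide, 18 mm high, origin at its underside.
There are look-alikes about, which are no part of the job. Of the things shaped like the block, the grey one is meant.

How it is judged:
By the outcome, as a careful person would: the job done as asked, in the order asked, and still so for the second after the job is handed in, with the robot touching nothing.
It also fails if it takes over 64 s, if anything falls off the work surface, if the arm or the gripper's body presses on something with over 40 N, if the wrist force passes 120 N, or if a joint passes its speed limit or range.

## Working session

There is one attempt and no reset: what is moved stays moved. The work goes in short steps, Python scripts to look and compute and a tool call to move; the robot and the scene stay as the last step left them, time stands still between calls to the robot, and variables do not carry over. Pictures are saved under pics/ and viewed, and the job is handed in when it is done.

Besides the shell and the picture viewer there is one more tool, called after ">>>" by a JSON object that holds its "api" and its "payload". step_arm: Moves the arm, as the interface text tells. Its arguments: {"type":"object","properties":{"dp":{"type":"array"},"spin":{"type":"array"},"fingers":{"type":"array"},"squeeze":{"type":"number"}},"required":["dp","spin","fingers"]}

```bash
ls; mkdir -p pics
python3 - <<'E'
from station import *
import cv2
print(sense()); print(hold_point_z)
for n in("side","top"):
    cv2.imwrite(f"pics/{n}0.png",read_camera(n)); print(n,get_calibration(n))
E
```

```text
pics
{'t': 0.0, 'joints': array([ 1.22950691,  0.41795214, -0.01032895,  1.61415669,  0.00470417,
        1.11067201, -0.05299291]), 'joint_vel': array([-0.00157653,  0.00091929,  0.00186971,  0.001375  , -0.00018232,
        0.00019162,  0.00072692]), 'effort': array([ 1.65492411e-04, -8.51248956e+01,  6.38503321e-01, -4.25982714e+01,
       -4.89505765e-02,  1.87110709e-02,  1.06140303e-04]), 'ee_pos': array([ 0.18445537, -0.59674103,  0.16944616]), 'ee_rot': array([-0.69908567, -0.10601103,  0.69926549, -0.10520769]), 'force': array([-0.10873032,  0.18943368, -0.71691205]), 'wrist_torque': array([0.01039281, 0.02426541, 0.0048995 ]), 'finger_gap': 0.09386663542999063}
0.0188
side {'fx': 367.7329116450896, 'fy': 367.7329116450896, 'cx': 252.29804302535558, 'cy': 189.14946649925068, 'distortion': array([0.00286379, 0.        , 0.        , 0.        , 0.        ]), 'R': array([[-0.76389434, -0.64533855, -0.00189519],
       [-0.36036282,  0.42899797, -0.82831116],
       [ 0.53535415, -0.63205925, -0.56026514]]), 't': array([0.5189342 , 0.24247096, 0.62079599])}
top {'fx': 416.8732747776658, 'fy': 416.8732747776658, 'cx': 254.22809537503895, 'cy': 194.88643222166925, 'distortion': array([-0.07539521,  0.        ,  0.        ,  0.        ,  0.        ]), 'R': array([[ 0.00416383, -0.99998467,  0.00364887],
       [-0.9853663 , -0.00472468, -0.17038466],
       [ 0.17039929, -0.00288602, -0.98537087]]), 't': array([0.0946304 , 0.61244088, 0.98942992])}
```

View pics/top0.png

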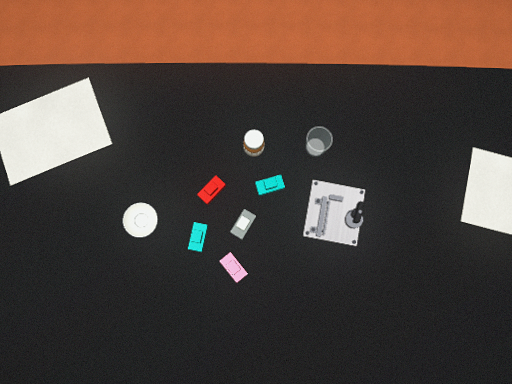

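View pics/side0.png

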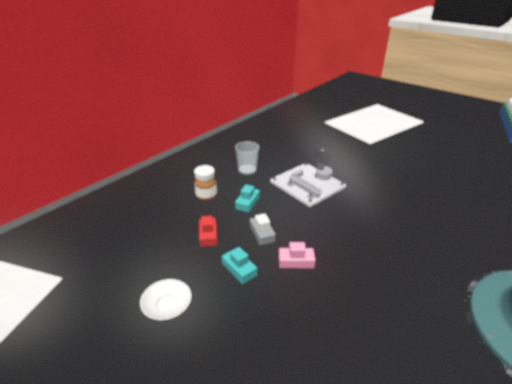

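Top view: the grey block with white wax is at about (243,223). The look-alikes are red (211,189), teal (270,185) and (198,237), and pink (233,267). The jig is at (335,213), jar (254,142), beaker (319,140) and dish (140,220). Only the one at (243,223) is grey with a white top, so I'll confirm it in enlarged crops.

Run:
```python
import cv2,numpy as np
t=cv2.imread("pics/top0.png")
a=cv2.resize(t[170:255,295:375],None,fx=7,fy=7,interpolation=cv2.INTER_CUBIC)
cv2.imwrite("pics/jig_crop.png",a)
b=cv2.resize(t[200:245,220:270],None,fx=10,fy=10,interpolation=cv2.INTER_CUBIC)
cv2.imwrite("pics/blk_crop.png",b)
s=cv2.imread("pics/side0.png")
cv2.imwrite("pics/side_crop.png",cv2.resize(s[140:250,235:355],None,fx=5,fy=5,interpolation=cv2.INTER_CUBIC))
```

```text
(no output)
```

View pics/jig_crop.png

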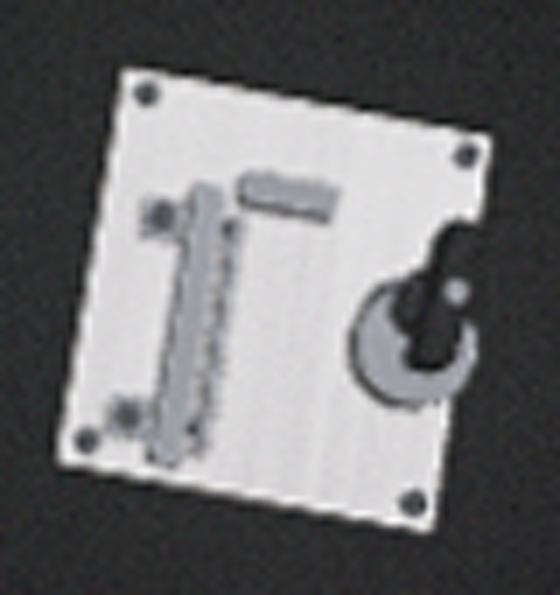

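View pics/blk_crop.png

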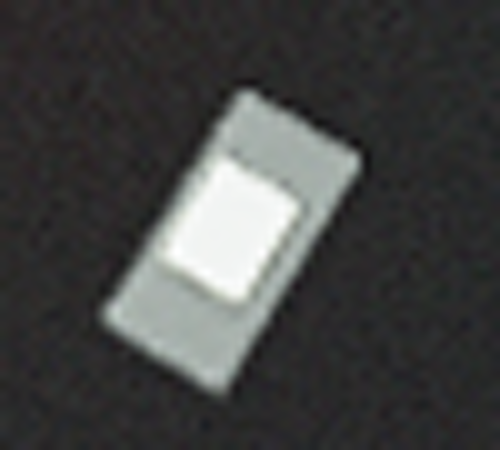

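View pics/side_crop.png

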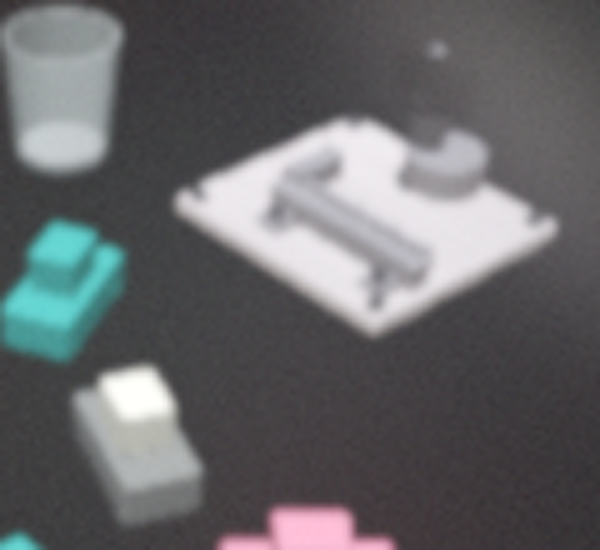

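The crops confirm the grey carrier with white wax as the block. In the jig, the stop is at crop (287,195) and the rail at (190,320), on the left. The knob and cam are at (415,340). Now I'll measure them.

```bash
cat > h.py <<'E'
import cv2,numpy as np
from station import *
def ray(n,uv):
    c=get_calibration(n);K=np.array([[c['fx'],0,c['cx']],[0,c['fy'],c['cy']],[0,0,1]])
    p=cv2.undistortPoints(np.asarray(uv,float).reshape(-1,1,2),K,np.asarray(c['distortion'])).reshape(-1,2)
    d=np.c_[p,np.ones(len(p))]@c['R']; o=-c['R'].T@c['t']; return o,d
def cast(n,uv,z):
    o,d=ray(n,uv); return o+d*((z-o[2])/d[:,2])[:,None]
def proj(n,X):
    c=get_calibration(n);K=np.array([[c['fx'],0,c['cx']],[0,c['fy'],c['cy']],[0,0,1]])
    return cv2.projectPoints(np.asarray(X,float).reshape(-1,1,3),cv2.Rodrigues(c['R'])[0],np.asarray(c['t']),K,np.asarray(c['distortion']))[0].reshape(-1,2)
def rect(n,mask,z,S=1):
    c=max(cv2.findContours(mask,cv2.RETR_EXTERNAL,cv2.CHAIN_APPROX_NONE)[0],key=cv2.contourArea).reshape(-1,2)
    P=cast(n,(c+.5)/S-.5,z)[:,:2]
    return cv2.minAreaRect((P*1000).astype(np.float32))
E
cat > m.py <<'E'
from h import *
t=cv2.imread("pics/top0.png"); S=8
print("cam",[ray(n,[[0,0]])[0].round(3) for n in("top","side")])
def crop(x0,x1,y0,y1,thr,satmax=60):
    m=np.zeros(t.shape[:2],np.uint8); m[y0:y1,x0:x1]=1
    g=cv2.cvtColor(t,cv2.COLOR_BGR2GRAY); g=g*m
    b=cv2.resize(g,None,fx=S,fy=S,interpolation=cv2.INTER_LINEAR)
    return (b>thr).astype(np.uint8)
print("plate z10",rect("top",crop(298,375,172,252,125),.010,S))
print("carrier z22",rect("top",crop(225,262,203,243,95),.022,S))
print("wax z44",rect("top",crop(225,262,203,243,195),.044,S))
g=cv2.cvtColor(t,cv2.COLOR_BGR2GRAY); print(g[223,225:262]); print(g[225,300:370])
s=cv2.imread("pics/side0.png")
for k in (s,):
    g=cv2.cvtColor(k,cv2.COLOR_BGR2GRAY);m=np.zeros_like(g);m[205:248,245:280]=1
    b=cv2.resize(g*m,None,fx=S,fy=S,interpolation=cv2.INTER_LINEAR)
    c=max(cv2.findContours((b>205).astype(np.uint8),0,1)[0],key=cv2.contourArea).reshape(-1,2)
    print("waxside",c.min(0)/S,c.max(0)/S, rect("side",(b>205).astype(np.uint8),.044,S));
E
python3 m.py
```

```text
cam [array([0.434, 0.1  , 1.079]), array([0.151, 0.623, 0.55 ])]
plate z10 ((574.8292236328125, -112.5687484741211), (147.2729034423828, 151.93341064453125), 79.40936279296875)
carrier z22 ((543.2196044921875, 126.45130157470703), (37.43913650512695, 71.39212799072266), 59.17033767700195)
wax z44 ((543.8038940429688, 126.5302505493164), (25.13580322265625, 30.88561248779297), 59.45269775390625)
[ 44  42  41  43  49  40  39  32  39  66 129 192 232 246 244 243 242 243
 243 243 244 245 239 175 161 170 131  39  40  43  45  46  40  39  40  46
  41]
[ 46  39  41  42 110 196 221 217 216 215 216 220 220 220 221 223 217 167
 139 157 157 159 171 147 121 166 193 220 218 218 218 214 215 216 215 214
 213 215 212 213 219 220 220 213 215 214 165  90  88 148 158 160 159 160
 158 156 161 156 159 163 128  67  48  49  46  39  47  45  48  42]
waxside [255.625 214.375] [268.875 224.375] ((543.5596313476562, 128.2281036376953), (25.95058250427246, 33.36692810058594), 59.48411560058594)
```

```bash
cat >> m.py <<'E'
print('----')
m=crop(298,375,172,252,130)
c=max(cv2.findContours(m,0,1)[0],key=cv2.contourArea).reshape(-1,2)
P=cast("top",(c+.5)/S-.5,.010)[:,:2]*1000
cor=((np.array([[125,70],[492,133],[435,530],[58,465]])+.5)/7-.5+[295,170])
C=cast("top",cor,.01)[:,:2]*1000; print(C.round(1))
L=[]
for i in range(4):
    a,b=C[i],C[(i+1)%4];d=(b-a)/np.linalg.norm(b-a);n=np.array([-d[1],d[0]])
    q=P-a; s=q@d; ok=(np.abs(q@n)<4)&(s>12)&(s<np.linalg.norm(b-a)-12)
    for it in range(2):
        vx,vy,x0,y0=cv2.fitLine(P[ok].astype(np.float32),cv2.DIST_HUBER,0,.01,.01).ravel()
        r=np.abs((P-[x0,y0])@[-vy,vx]); ok=ok&(r<1.2)
    print(i,ok.sum(),"ang",np.degrees(np.arctan2(vy,vx)).round(2))
    L.append((np.array([vx,vy]),np.array([x0,y0])))
K=[]
for i in range(4):
    (d1,p1),(d2,p2)=L[i-1],L[i]
    k=np.linalg.solve(np.c_[d1,-d2],p2-p1); K.append(p1+k[0]*d1)
K=np.array(K);print(K.round(1),K.mean(0).round(1),np.linalg.norm(K-np.roll(K,-1,0),axis=1).round(1))
E
python3 m.py | sed -n '/----/,$p'
```

```text
----
[[ 660.9  -55.3]
 [ 637.6 -193.2]
 [ 489.4 -166.2]
 [ 513.   -27.9]]
0 346 ang 79.27
1 225 ang -10.79
2 357 ang 79.45
3 378 ang -10.72
[[ 662.2  -55.1]
 [ 636.1 -193. ]
 [ 488.6 -164.9]
 [ 514.2  -27.1]] [ 575.3 -110. ] [140.4 150.1 140.2 150.6]
```

```bash
cat >> h.py <<'E'
from scipy.spatial.transform import Rotation as Ro
def go(p,yaw_deg=None):
    """remaining shift in tool cm (in present frame) & spin deg to bring jaw axis to yaw (mod 180)"""
    s=sense();R=Ro.from_quat(s['ee_rot']).as_matrix()
    d=R.T@(np.array(p)-s['ee_pos'])*100
    y=np.degrees(np.arctan2(R[1,1],R[0,1])); 
    out=f"t {s['t']:.2f} pos {s['ee_pos'].round(4)} F {s['force'].round(2)} T {s['wrist_torque'].round(3)} gap {s['finger_gap']:.4f} q7 {s['joints'][6]:.2f} jawyaw {y:.2f} axes x{R[:,0].round(3)} z{R[:,2].round(3)} dcm {d.round(2)}"
    if yaw_deg is not None:
        e=(yaw_deg-y+90)%180-90; out+=f" spin(+about tool x down) {-e:.2f}"
    print(out)
E
python3 - <<'E'
from h import *
go([.5435,.127,.15],-30.8)
E
```

```text
t 0.10 pos [ 0.1845 -0.5967  0.1695] F [-0.95 -0.16  1.31] T [ 0.038 -0.03   0.021] gap 0.0940 q7 -0.05 jawyaw -72.82 axes x[-0.     0.001 -1.   ] z[-0.955 -0.295  0.   ] dcm [  2.01 -58.54 -55.68] spin(+about tool x down) -42.02
```

>>> {"api": "step_arm", "payload": {"dp": [[0,-2.1,-2.0],[0,-2.1,-2.0],[0,-2.1,-2.0],[0,-2.1,-2.0],[0,-2.1,-2.0],[0,-2.1,-2.0],[0,-2.1,-2.0],[0,-2.1,-2.0]], "spin": [0,0,0,0,0,0,0,0], "fingers": [1,1,1,1,1,1,1,1]}}

```text
t: 0.77
ee_pos: [0.2881, -0.3879, 0.1699]
ee_rot: [-0.699, -0.106, 0.699, -0.105]
force: [0.6, -1.2, -0.2]
finger_gap: 0.094
```

>>> {"api": "step_arm", "payload": {"dp": [[0,-2.1,-2.0],[0,-2.1,-2.0],[0,-2.1,-2.0],[0,-2.1,-2.0],[0,-2.1,-2.0],[0,-2.1,-2.0],[0,-2.1,-2.0],[0,-2.1,-2.0]], "spin": [0,0,0,0,0,0,0,0], "fingers": [1,1,1,1,1,1,1,1]}}

```text
t: 1.43
ee_pos: [0.3913, -0.1802, 0.17]
ee_rot: [-0.699, -0.106, 0.699, -0.106]
force: [1.1, -0.1, -0.1]
finger_gap: 0.094
```

>>> {"api": "step_arm", "payload": {"dp": [[0,-2.1,-2.0],[0,-2.1,-2.0],[0,-2.1,-2.0],[0,-2.1,-2.0],[0,-2.1,-2.0],[0,-2.1,-2.0],[0,-2.1,-2.0],[0,-2.1,-2.0]], "spin": [0,0,0,0,0,0,0,0], "fingers": [1,1,1,1,1,1,1,1]}}

```text
t: 2.1
ee_pos: [0.4946, 0.0275, 0.1699]
ee_rot: [-0.699, -0.106, 0.699, -0.106]
force: [-0.3, -0.8, -0.3]
finger_gap: 0.0938
```

>>> {"api": "step_arm", "payload": {"dp": [[0,0,0],[0,0,0],[0,0,0],[0,0,0],[0,0,0],[0,0,0],[0,0,0],[0,0,0]], "spin": [-6,-6,-6,-6,-6,-6,-6,0], "fingers": [1,1,1,1,1,1,1,1]}}

```text
t: 2.77
ee_pos: [0.4941, 0.0261, 0.1698]
ee_rot: [-0.614, -0.351, 0.614, -0.351]
force: [0.5, 0.3, 0.1]
finger_gap: 0.094
```

Run:
```python
from h import *
go([.5435,.127,.10],-30.8)
```

```text
t 2.77 pos [0.4941 0.0261 0.1698] F [0.5  0.26 0.06] T [-0.048 -0.053  0.026] gap 0.0940 q7 -0.79 jawyaw -30.51 axes x[-0.001  0.    -1.   ] z[-0.508 -0.862  0.   ] dcm [  6.98  -0.86 -11.2 ] spin(+about tool x down) 0.29
```

>>> {"api": "step_arm", "payload": {"dp": [[1.4,-0.17,-2.24],[1.4,-0.17,-2.24],[1.4,-0.17,-2.24],[1.4,-0.17,-2.24],[1.4,-0.17,-2.24],[0,0,0],[0,0,0]], "spin": [0.3,0,0,0,0,0,0], "fingers": [1,1,1,1,1,1,1]}}

```text
t: 3.35
ee_pos: [0.5442, 0.1275, 0.099]
ee_rot: [-0.615, -0.348, 0.617, -0.347]
force: [0.3, -1.1, -0.2]
finger_gap: 0.0942
```

Run:
```python
from h import *
go([.5435,.127,.025],-30.8)
for n in("side","top"):
    i=read_camera(n); p=proj(n,[[.5435,.127,.044],sense()['ee_pos']]); print(n,p.round(1))
    x,y=map(int,p[0]); cv2.imwrite(f"pics/{n}1.png",cv2.resize(i[y-60:y+40,x-60:x+60],None,fx=6,fy=6,interpolation=cv2.INTER_CUBIC))
```

```text
t 3.35 pos [0.5442 0.1275 0.099 ] F [ 0.25 -1.13 -0.2 ] T [-0.073 -0.013 -0.028] gap 0.0942 q7 -1.09 jawyaw -31.20 axes x[-0.002  0.    -1.   ] z[-0.518 -0.855  0.001] dcm [ 7.4  -0.02  0.07] spin(+about tool x down) -0.40
side [[262.2 218.6]
 [262.3 197.6]]
top [[242.2 222.5]
 [242.1 219.5]]
```

View pics/side1.png

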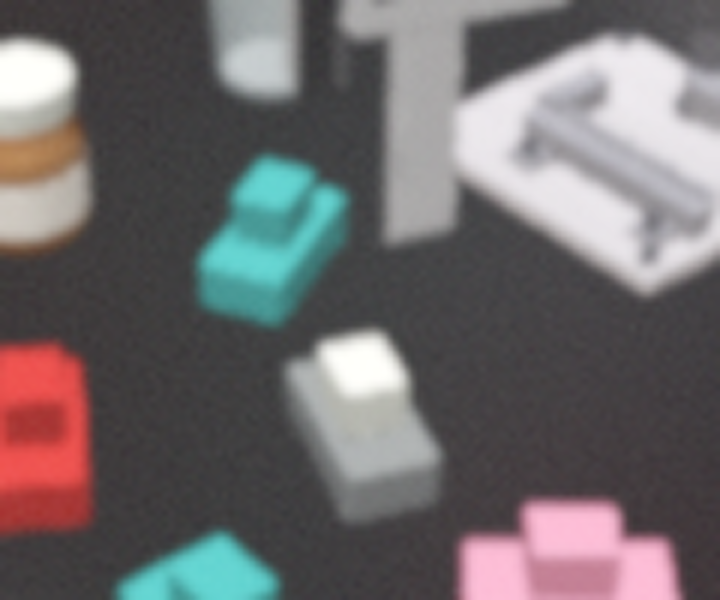

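View pics/top1.png

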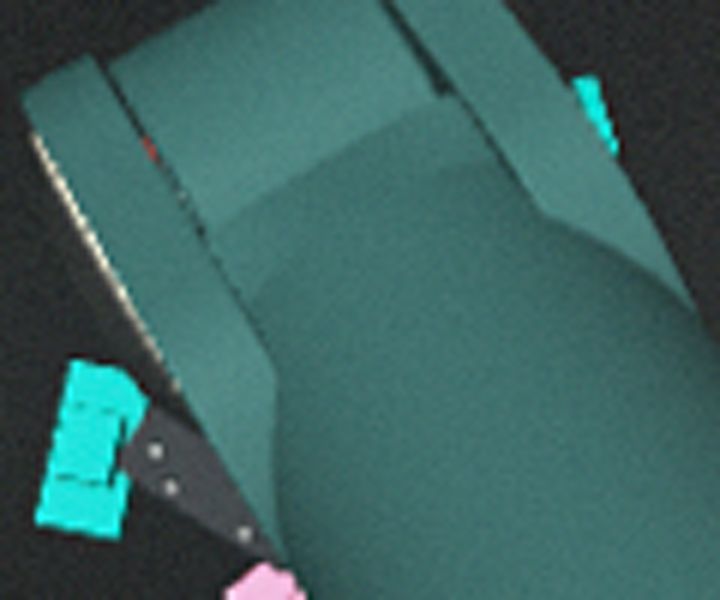

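Run:
```python
from h import *
s=sense();R=Ro.from_quat(s['ee_rot']).as_matrix();p=s['ee_pos']
for a in (1,2):
  for sg in(1,-1):
    print(a,sg,((proj("side",p+R[:,a]*sg*.053)-[202,158])*6).round(0))
print(cast("side",[[202+425/6,158+240/6]],.099))
i=read_camera("side");cv2.imwrite("pics/side2.png",cv2.resize(i[60:280,130:420],None,fx=2.7,fy=2.7,interpolation=cv2.INTER_CUBIC))
```

```text
1 1 [[314. 158.]]
1 -1 [[417. 323.]]
2 1 [[502. 208.]]
2 -1 [[218. 264.]]
[[0.52730967 0.112458   0.099     ]]
```

View pics/side2.png

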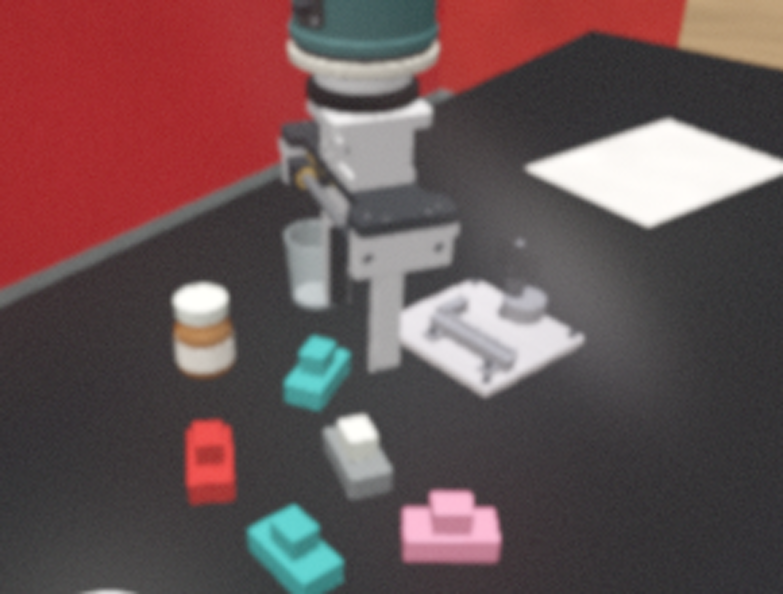

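The open fingertips sit about 13 px above where the TCP projects, which is roughly 25 mm. The tips seem to swing down as the jaws close, so I'll narrow them here in free space to see how far they drop.

>>> {"api": "step_arm", "payload": {"dp": [[0,0,0],[0,0,0],[0,0,0],[0,0,0],[0,0,0],[0,0,0]], "spin": [-0.4,0,0,0,0,0], "fingers": [0.45,0.45,0.45,0.45,0.45,0.45]}}

```text
t: 4.0
ee_pos: [0.5448, 0.1264, 0.1001]
ee_rot: [0.615, 0.35, -0.615, 0.35]
force: [-0.7, -0.6, -0.4]
finger_gap: 0.0575
```

Run:
```python
from h import *
go([.5435,.127,.025],-30.8)
s=sense();R=Ro.from_quat(s['ee_rot']).as_matrix();p=s['ee_pos'];g=s['finger_gap']/2
for sg in(1,-1):
  for off in (.006,):
   for dz in (0,.005,.01,.015,.02):
    print(sg,dz,((proj("side",p+R[:,1]*sg*(g+off)+[0,0,dz])-[202,138])*6).round(0))
i=read_camera("side");cv2.imwrite("pics/side3.png",cv2.resize(i[138:238,202:322],None,fx=6,fy=6,interpolation=cv2.INTER_CUBIC))
```

```text
t 4.00 pos [0.5448 0.1264 0.1001] F [-0.67 -0.56 -0.37] T [-0.04   0.006 -0.019] gap 0.0575 q7 -1.08 jawyaw -30.74 axes x[ 0.  0. -1.] z[-0.511 -0.86  -0.   ] dcm [ 7.51 -0.15  0.02] spin(+about tool x down) 0.06
1 0 [[328. 304.]]
1 0.005 [[328. 293.]]
1 0.01 [[328. 281.]]
1 0.015 [[328. 270.]]
1 0.02 [[328. 258.]]
-1 0 [[397. 412.]]
-1 0.005 [[397. 401.]]
-1 0.01 [[398. 389.]]
-1 0.015 [[398. 377.]]
-1 0.02 [[398. 364.]]
```

View pics/side3.png

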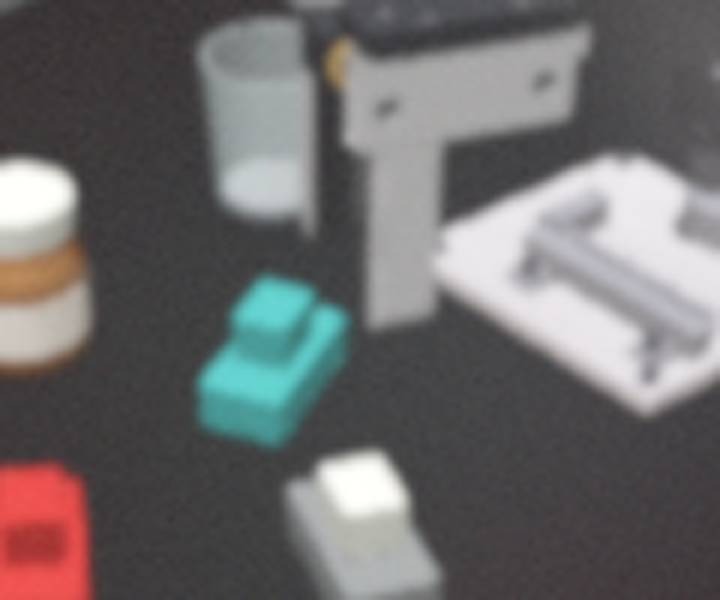

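Run:
```python
from h import *
i=read_camera("side")[160:230,230:300].astype(float)
i=cv2.GaussianBlur(i,(0,0),.6)
cv2.imwrite("pics/side4.png",cv2.resize(np.clip((i-30)*4,0,255).astype(np.uint8),None,fx=8,fy=8,interpolation=cv2.INTER_CUBIC))
```

```text
(no output)
```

View pics/side4.png

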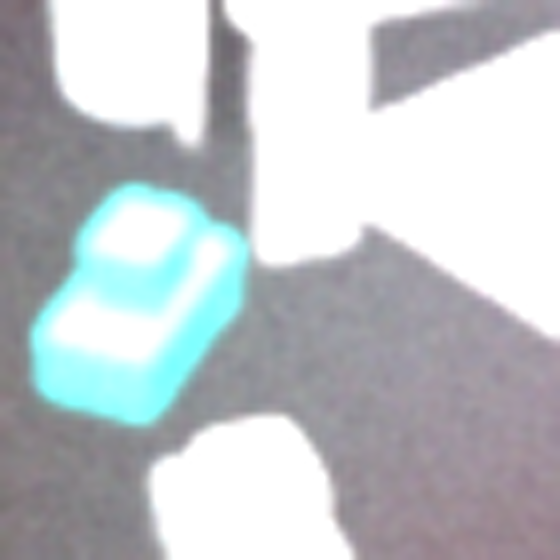

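>>> {"api": "step_arm", "payload": {"dp": [[1.5,-0.1,0],[1.5,0,0],[1.5,0,0],[0.7,0,0],[0,0,0],[0,0,0]], "spin": [0,0,0,0,0,0], "fingers": [0.6,0.6,0.6,0.6,0.6,0.6]}}

```text
t: 4.6
ee_pos: [0.544, 0.1272, 0.0483]
ee_rot: [-0.614, -0.35, 0.615, -0.35]
force: [-0.1, 0.5, -0.0]
finger_gap: 0.0566
```

Run:
```python
from h import *
go([.5435,.127,.025],-30.8)
i=read_camera("side");cv2.imwrite("pics/side5.png",cv2.resize(i[148:248,202:322],None,fx=6,fy=6,interpolation=cv2.INTER_CUBIC))
```

```text
t 4.60 pos [0.544  0.1272 0.0483] F [-0.11  0.49 -0.04] T [-0.027 -0.003  0.049] gap 0.0566 q7 -1.13 jawyaw -30.71 axes x[-0.  0. -1.] z[-0.511 -0.86   0.   ] dcm [ 2.33 -0.03  0.04] spin(+about tool x down) 0.09
```

View pics/side5.png

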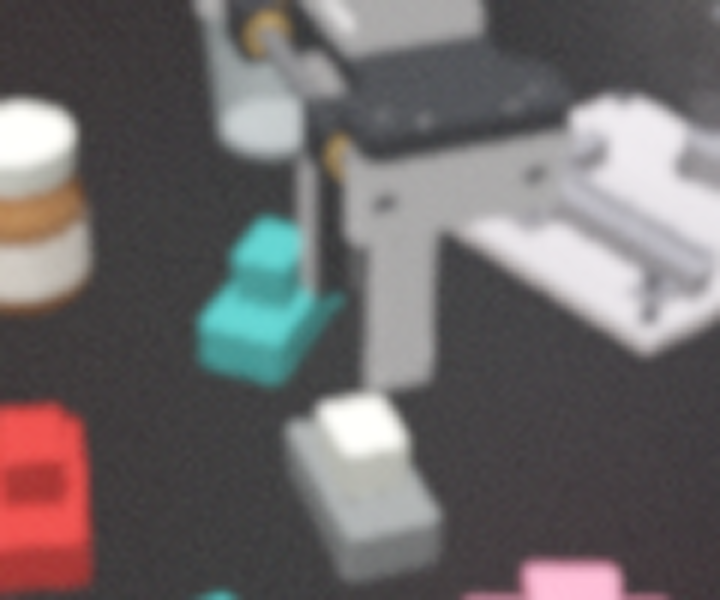

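Run:
```python
from h import *
from scipy.optimize import least_squares
y=np.array([np.cos(np.radians(-30.7)),np.sin(np.radians(-30.7)),0]);z=np.array([-.511,-.86,0])
T1=np.array([.5448,.1264,.1001]);T2=np.array([.544,.1272,.0483])
px=lambda p,r0:np.array([202+p[0]/6,r0+p[1]/6])
obs=[(T1,px((368,332),138),-1),(T2,px((365,390),148),-1),(T1,px((303,240),138),1),(T2,px((301,297),148),1),]
def f(v):
    return np.concatenate([proj("side",T+v+y*s*.035)[0]-o for T,o,s in obs])
for n in (0,):
    r=least_squares(f,[0,0,0]); print(r.x.round(4),r.fun.round(2), "tool y,z:",(r.x@y).round(4),(r.x@z).round(4))
for sub in ([0,1],[2,3]):
    g=lambda v:np.concatenate([proj("side",obs[k][0]+v+y*obs[k][2]*.035)[0]-obs[k][1] for k in sub])
    r=least_squares(g,[0,0,0]); print(sub,r.x.round(4),r.fun.round(2))
```

```text
[ 0.044  -0.0381 -0.0086] [-0.3   0.81 -0.08  0.27  0.   -0.07  0.41 -1.11] tool y,z: 0.0573 0.0102
[0, 1] [ 0.0334 -0.0251  0.0052] [-0.1  -0.    0.11  0.  ]
[2, 3] [ 0.0185 -0.0072  0.0165] [-0.21  0.    0.21 -0.  ]
```

>>> {"api": "step_arm", "payload": {"dp": [[0.6,0,0],[0.6,0,0],[0.6,0,0],[0,0,0]], "spin": [0,0,0,0], "fingers": [0.6,0.6,0.6,0.6]}}

```text
t: 4.98
ee_pos: [0.5433, 0.1267, 0.0288]
ee_rot: [-0.614, -0.35, 0.615, -0.35]
force: [-0.7, -0.2, -0.2]
finger_gap: 0.0564
```

Run:
```python
from h import *
go([.5435,.127,.025],-30.8)
i=read_camera("side");cv2.imwrite("pics/side6.png",cv2.resize(i[178:248,212:302],None,fx=8,fy=8,interpolation=cv2.INTER_CUBIC))
```

```text
t 4.98 pos [0.5433 0.1267 0.0288] F [-0.71 -0.15 -0.16] T [-0.034 -0.024 -0.019] gap 0.0564 q7 -1.14 jawyaw -30.72 axes x[-0.001 -0.    -1.   ] z[-0.511 -0.86   0.001] dcm [ 0.38  0.   -0.03] spin(+about tool x down) 0.08
```

View pics/side6.png

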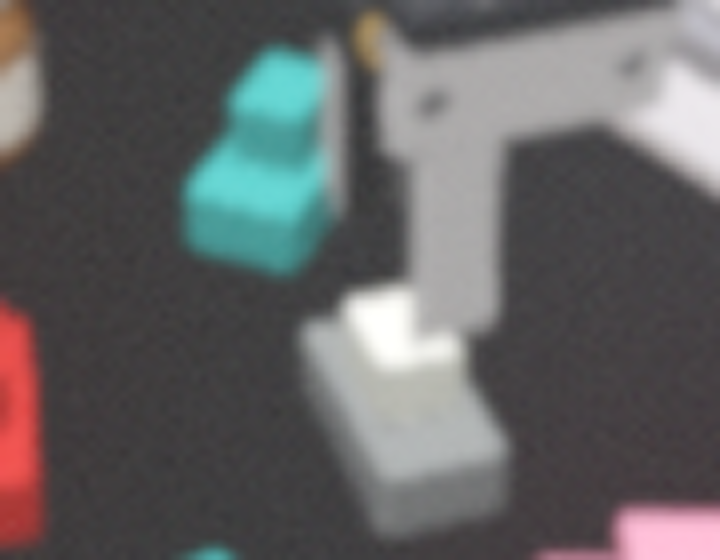

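The finger now hides part of the wax top at (440,330), so the tips really are above the wax. I'll raise the arm and see how the tips move when the jaws shut.

>>> {"api": "step_arm", "payload": {"dp": [[-2,0,0],[-2,0,0],[-1,0,0],[0,0,0],[0,0,0],[0,0,0],[0,0,0]], "spin": [0,0,0,0,0,0,0], "fingers": [0.33,0.33,0.33,0.33,0.33,0.33,0.33]}}

```text
t: 5.62
ee_pos: [0.5435, 0.1268, 0.0791]
ee_rot: [-0.614, -0.35, 0.615, -0.349]
force: [-1.0, 0.2, -0.4]
finger_gap: 0.0309
```

Run:
```python
from h import *
go([.5435,.127,.025],-30.8)
i=read_camera("side");cv2.imwrite("pics/side7.png",cv2.resize(i[148:248,202:322],None,fx=6,fy=6,interpolation=cv2.INTER_CUBIC))
```

```text
t 5.62 pos [0.5435 0.1268 0.0791] F [-1.02  0.2  -0.37] T [-0.01  -0.069  0.049] gap 0.0309 q7 -1.10 jawyaw -30.73 axes x[-0.001 -0.    -1.   ] z[-0.511 -0.86   0.001] dcm [ 5.41  0.   -0.02] spin(+about tool x down) 0.07
```

>>> {"api": "step_arm", "payload": {"dp": [[0,0,0],[0,0,0],[0,0,0],[0,0,0],[0,0,0],[0,0,0]], "spin": [0,0,0,0,0,0], "fingers": [0,0,0,0,0,0]}}

```text
t: 6.17
ee_pos: [0.544, 0.127, 0.0801]
ee_rot: [0.615, 0.35, -0.615, 0.35]
force: [0.1, 0.0, 0.2]
finger_gap: 0.0006
```

Run:
```python
from h import *
go([.5435,.127,.025],-30.8)
i=read_camera("side");cv2.imwrite("pics/side8.png",cv2.resize(i[148:248,202:322],None,fx=6,fy=6,interpolation=cv2.INTER_CUBIC))
print((proj("side",sense()['ee_pos'])-[202,148])*6)
```

```text
t 6.17 pos [0.544  0.127  0.0801] F [0.07 0.04 0.19] T [-0.082 -0.004  0.019] gap 0.0006 q7 -1.10 jawyaw -30.73 axes x[-0.  0. -1.] z[-0.511 -0.86  -0.   ] dcm [ 5.51 -0.04  0.03] spin(+about tool x down) 0.07
[[361.51063146 343.99633271]]
```

View pics/side7.png

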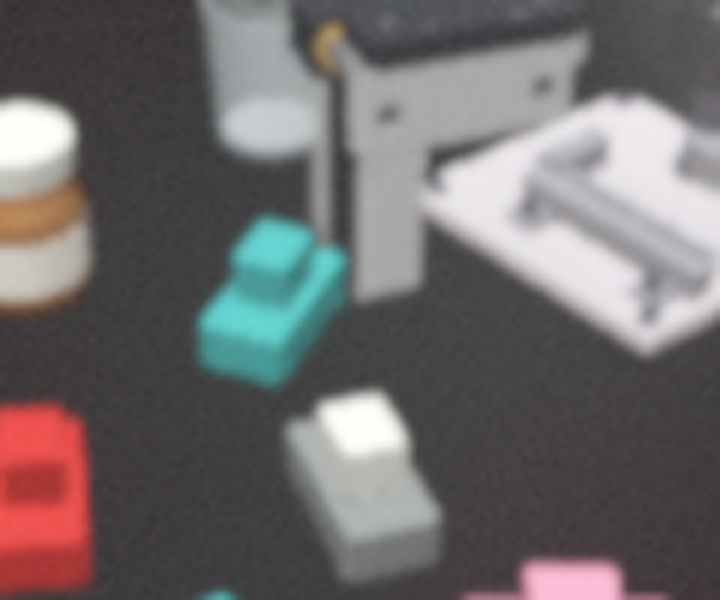

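View pics/side8.png

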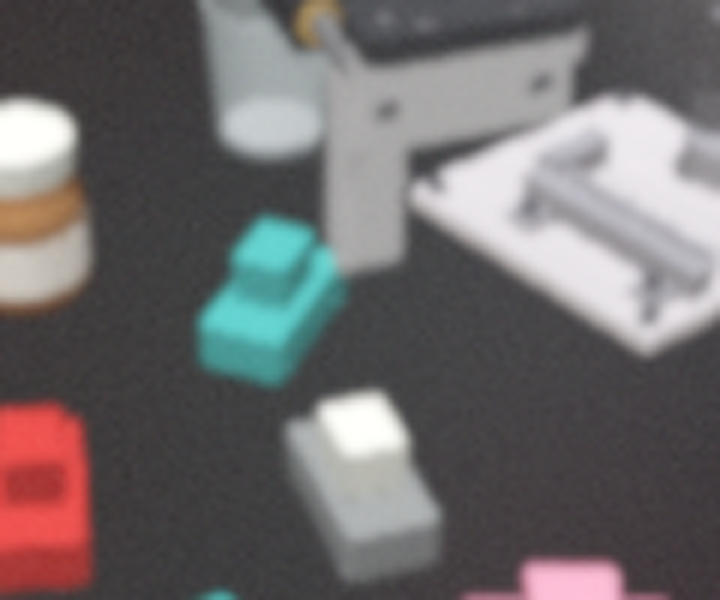

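The shut tips at (367,265) are still about 80 to 100 crop px above the TCP projection at (361,344). So the tool picture is offset from ee_pos, and jaw swing isn't the cause. I'll lower the shut fingers over bare table, where height and position can be checked directly.

>>> {"api": "step_arm", "payload": {"dp": [[0,-0.35,1.5],[0,-0.35,1.5],[0,-0.35,1.5],[0,-0.35,1.5],[0,-0.35,1.5],[0,-0.35,1.5],[0,-0.35,1.5],[0,-0.35,1.5]], "spin": [0,0,0,0,0,0,0,0], "fingers": [0,0,0,0,0,0,0,0]}}

```text
t: 6.88
ee_pos: [0.4581, 0.0377, 0.0801]
ee_rot: [0.615, 0.35, -0.615, 0.35]
force: [-0.0, -0.1, -0.1]
finger_gap: 0.0004
```

>>> {"api": "step_arm", "payload": {"dp": [[1,0,0],[1,0,0],[1,0,0],[1,0,0],[1,0,0],[0,0,0],[0,0,0]], "spin": [0,0,0,0,0,0,0], "fingers": [0,0,0,0,0,0,0]}}

```text
t: 7.47
ee_pos: [0.4582, 0.0387, 0.0293]
ee_rot: [-0.614, -0.35, 0.615, -0.349]
force: [0.1, 0.6, 0.7]
finger_gap: 0.0003
```

Run:
```python
from h import *
go([.46,.04,.025],-30.8)
for n in("side","top"):
    i=read_camera(n);p=proj(n,sense()['ee_pos'])[0];print(n,p,proj(n,sense()['ee_pos']*[1,1,0]))
    x,y=map(int,p);cv2.imwrite(f"pics/{n}9.png",cv2.resize(i[y-60:y+40,x-60:x+60],None,fx=6,fy=6,interpolation=cv2.INTER_CUBIC)); cv2.imwrite(f"pics/{n}9f.png",i)
```

```text
t 7.47 pos [0.4582 0.0387 0.0293] F [0.15 0.6  0.65] T [ 0.004 -0.008 -0.006] gap 0.0003 q7 -0.98 jawyaw -30.68 axes x[-0.002  0.001 -1.   ] z[-0.51 -0.86  0.  ] dcm [ 0.43  0.09 -0.2 ] spin(+about tool x down) 0.12
side [316.31856497 219.91563504] [[315.07116782 230.11507144]]
top [277.54956671 257.04879352] [[276.85666467 257.32136474]]
```

View pics/side9.png

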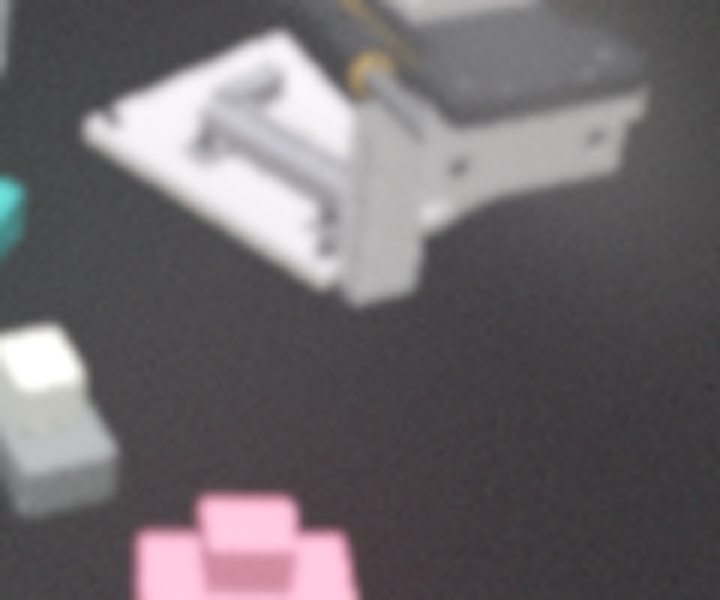

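View pics/top9f.png

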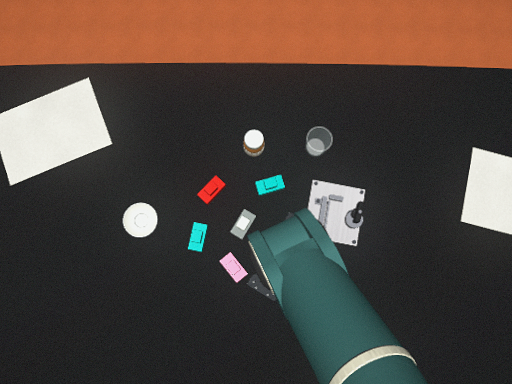

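>>> {"api": "step_arm", "payload": {"dp": [[0.8,0,0],[0.8,0,0],[0.4,0,0],[0.2,0,0],[0,0,0],[0,0,0]], "spin": [0,0,0,0,0,0], "fingers": [0,0,0,0,0,0]}}

```text
t: 8.07
ee_pos: [0.4585, 0.0383, 0.008]
ee_rot: [-0.614, -0.35, 0.615, -0.35]
force: [0.4, 0.1, -0.2]
finger_gap: 0.0003
```

>>> {"api": "step_arm", "payload": {"dp": [[0.2,0,0],[0.2,0,0],[0.2,0,0],[0,0,0]], "spin": [0,0,0,0], "fingers": [0,0,0,0]}}

```text
t: 8.4
ee_pos: [0.4584, 0.0381, 0.0017]
ee_rot: [-0.614, -0.35, 0.615, -0.35]
force: [-0.3, -0.0, -0.3]
finger_gap: -0.0001
```

>>> {"api": "step_arm", "payload": {"dp": [[0.2,0,0],[0.2,0,0],[0.1,0,0],[0,0,0]], "spin": [0,0,0,0], "fingers": [0,0,0,0]}}

```text
t: 8.73
ee_pos: [0.4584, 0.0382, -0.0032]
ee_rot: [-0.614, -0.35, 0.615, -0.35]
force: [-0.4, 0.3, 0.1]
finger_gap: 0.0005
```

Run:
```python
from h import *
go([.46,.04,.0],-30.8)
i=read_camera("side");x,y=316,230
cv2.imwrite(f"pics/side10.png",cv2.resize(i[y-60:y+40,x-60:x+60],None,fx=6,fy=6,interpolation=cv2.INTER_CUBIC))
```

```text
t 8.73 pos [ 0.4584  0.0382 -0.0032] F [-0.42  0.33  0.07] T [-0.003 -0.038 -0.011] gap 0.0005 q7 -1.03 jawyaw -30.72 axes x[-0.  0. -1.] z[-0.511 -0.86   0.   ] dcm [-0.32  0.04 -0.24] spin(+about tool x down) 0.08
```

View pics/side10.png

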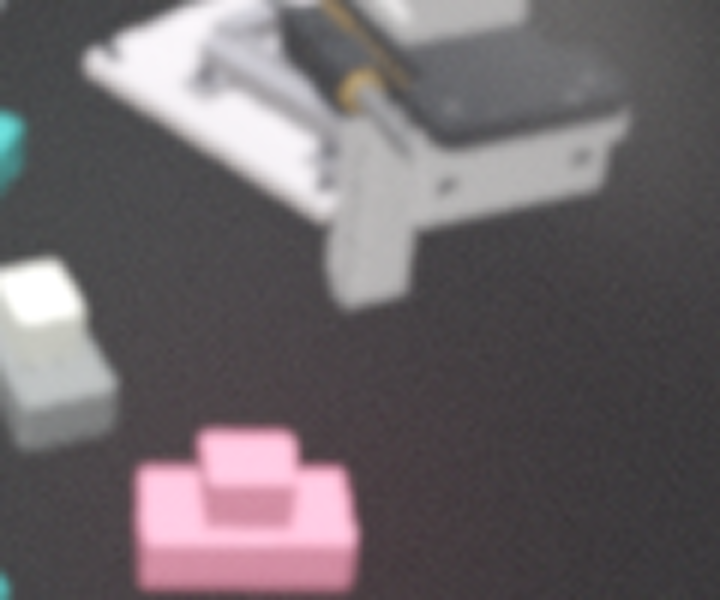

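There is no contact even at ee_pos z = -3 mm, so the reported TCP really lies below the true tips. I'll keep going down gently until they touch, to get the real height and lateral offsets.

>>> {"api": "step_arm", "payload": {"dp": [[0.4,0,0],[0.4,0,0],[0.4,0,0],[0.3,0,0],[0.2,0,0],[0,0,0]], "spin": [0,0,0,0,0,0], "fingers": [0,0,0,0,0,0]}}

```text
t: 9.28
ee_pos: [0.4583, 0.0382, -0.0204]
ee_rot: [-0.614, -0.35, 0.615, -0.35]
force: [-0.9, -0.3, -1.2]
finger_gap: 0.0006
```

>>> {"api": "step_arm", "payload": {"dp": [[0.15,0,0],[0.15,0,0],[0.1,0,0],[0,0,0]], "spin": [0,0,0,0], "fingers": [0,0,0,0]}}

```text
t: 9.62
ee_pos: [0.4585, 0.0382, -0.0241]
ee_rot: [-0.615, -0.35, 0.615, -0.35]
force: [-0.3, -1.1, 0.1]
finger_gap: 0.0004
```

Run:
```python
from h import *
go([.46,.04,.0],-30.8)
i=read_camera("side");x,y=316,230
cv2.imwrite(f"pics/side11.png",cv2.resize(i[y-60:y+40,x-60:x+60],None,fx=6,fy=6,interpolation=cv2.INTER_CUBIC))
```

```text
t 9.62 pos [ 0.4585  0.0382 -0.0241] F [-0.3  -1.14  0.11] T [-0.038 -0.133 -0.004] gap 0.0004 q7 -1.06 jawyaw -30.72 axes x[-0.  0. -1.] z[-0.511 -0.86   0.   ] dcm [-2.41  0.03 -0.23] spin(+about tool x down) 0.08
```

View pics/side11.png

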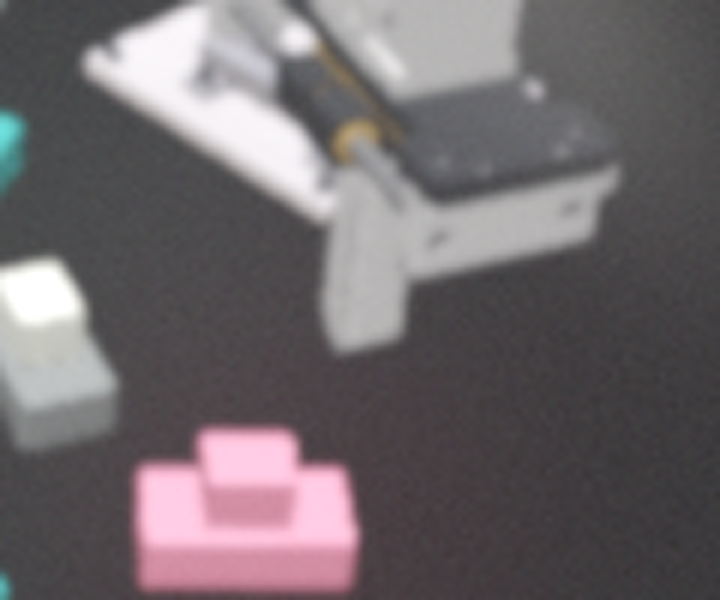

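>>> {"api": "step_arm", "payload": {"dp": [[0.2,0,0],[0.2,0,0],[0.15,0,0],[0.1,0,0],[0,0,0]], "spin": [0,0,0,0,0], "fingers": [0,0,0,0,0]}}

```text
t: 10.08
ee_pos: [0.4584, 0.0382, -0.0307]
ee_rot: [-0.614, -0.35, 0.615, -0.35]
force: [0.6, 0.7, 1.3]
finger_gap: 0.0007
```

>>> {"api": "step_arm", "payload": {"dp": [[0.1,0,0],[0.1,0,0],[0.1,0,0],[0,0,0]], "spin": [0,0,0,0], "fingers": [0,0,0,0]}}

```text
t: 10.42
ee_pos: [0.4585, 0.0382, -0.0336]
ee_rot: [-0.615, -0.35, 0.615, -0.35]
force: [0.1, 0.2, -0.1]
finger_gap: 0.0004
```

>>> {"api": "step_arm", "payload": {"dp": [[0.1,0,0],[0.1,0,0],[0.1,0,0],[0,0,0]], "spin": [0,0,0,0], "fingers": [0,0,0,0]}}

```text
t: 10.75
ee_pos: [0.4587, 0.0382, -0.0354]
ee_rot: [-0.614, -0.349, 0.615, -0.35]
force: [-11.6, -2.0, 39.9]
finger_gap: 0.0003
```

Run:
```python
from h import *
go([.46,.04,.0],-30.8)
i=read_camera("side");x,y=316,230
cv2.imwrite(f"pics/side12.png",cv2.resize(i[y-60:y+40,x-60:x+60],None,fx=6,fy=6,interpolation=cv2.INTER_CUBIC))
```

```text
t 10.75 pos [ 0.4587  0.0382 -0.0354] F [-11.59  -2.03  39.86] T [-0.391  2.783 -0.038] gap 0.0003 q7 -1.08 jawyaw -30.71 axes x[ 0.    -0.001 -1.   ] z[-0.511 -0.86   0.001] dcm [-3.54  0.02 -0.22] spin(+about tool x down) 0.09
```

View pics/side12.png

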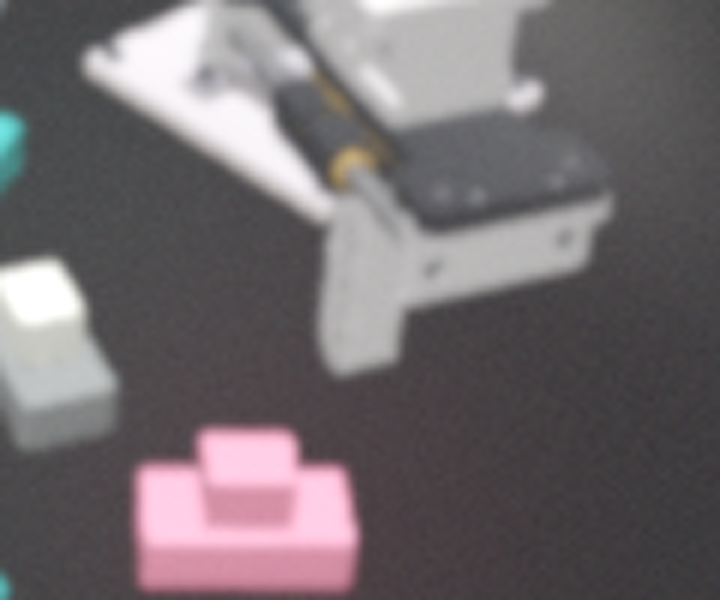

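>>> {"api": "step_arm", "payload": {"dp": [[-0.5,0,0],[-1,0,0],[-1,0,0],[-1,0,0],[-1,0,0],[-1.5,0,0],[-1.5,0,0],[-1.5,0,0]], "spin": [0,0,0,0,0,0,0,0], "fingers": [0.3,0.6,0.6,0.6,0.6,0.6,0.6,0.6]}}

```text
t: 11.47
ee_pos: [0.4586, 0.0382, 0.055]
ee_rot: [0.615, 0.35, -0.614, 0.35]
force: [0.4, -0.8, 0.9]
finger_gap: 0.0504
```

Run:
```python
from h import *
P=np.array([(322,365),(343,377),(400,362)])/6+[256,170]
W=cast("side",P,0);y=np.array([.86,-.51,0]);z=np.array([-.511,-.86,0])
for w in W:
    d=w-[.4586,.0382,0]; print(w.round(4),"tool y,z",(d@y).round(4),(d@z).round(4))
go([.5435,.127,.0],-30.8)
```

```text
[0.4667 0.0487 0.    ] tool y,z 0.0016 -0.0132
[0.4568 0.0495 0.    ] tool y,z -0.0073 -0.0088
[0.4449 0.0281 0.    ] tool y,z -0.0066 0.0157
t 11.47 pos [0.4586 0.0382 0.055 ] F [ 0.4  -0.8   0.94] T [-0.032 -0.009 -0.03 ] gap 0.0504 q7 -0.94 jawyaw -30.72 axes x[ 0.  0. -1.] z[-0.511 -0.86  -0.   ] dcm [  5.5    2.76 -11.97] spin(+about tool x down) 0.08
```

Touching the table puts the true tips 34.5 mm above the reported TCP; tip z = ee z + 0.0345, checked against the side picture. Laterally the two agree to about 3 mm. I'll use that correction and go back to grasp.

>>> {"api": "step_arm", "payload": {"dp": [[0,0.35,-1.5],[0,0.35,-1.5],[0,0.35,-1.5],[0,0.35,-1.5],[0,0.35,-1.5],[0,0.35,-1.5],[0,0.35,-1.5],[0,0.3,-1.5]], "spin": [0,0,0,0,0,0,0,0], "fingers": [0.6,0.6,0.6,0.6,0.6,0.6,0.6,0.6]}}

```text
t: 12.13
ee_pos: [0.5441, 0.1277, 0.0544]
ee_rot: [0.615, 0.35, -0.615, 0.35]
force: [0.8, -0.1, -0.0]
finger_gap: 0.0562
```

Run:
```python
from h import *
go([.5435,.128,-.009],-30.8)
```

```text
t 12.13 pos [0.5441 0.1277 0.0544] F [ 0.78 -0.05 -0.02] T [-0.103 -0.057 -0.018] gap 0.0562 q7 -1.12 jawyaw -30.74 axes x[ 0.  0. -1.] z[-0.511 -0.86  -0.   ] dcm [ 6.34 -0.07  0.01] spin(+about tool x down) 0.06
```

>>> {"api": "step_arm", "payload": {"dp": [[1.3,0,0],[1.3,0,0],[1.3,0,0],[0.8,0,0],[0.8,0,0],[0.8,0,0],[0,0,0]], "spin": [0,0,0,0,0,0,0], "fingers": [0.6,0.6,0.6,0.6,0.6,0.6,0.6]}}

```text
t: 12.72
ee_pos: [0.5426, 0.1268, -0.011]
ee_rot: [-0.614, -0.35, 0.615, -0.349]
force: [-0.8, 1.3, -1.1]
finger_gap: 0.0566
```

Run:
```python
from h import *
go([.5435,.128,-.009],-30.8)
i=read_camera("side");cv2.imwrite("pics/side13.png",cv2.resize(i[178:248,212:302],None,fx=8,fy=8,interpolation=cv2.INTER_CUBIC))
```

```text
t 12.72 pos [ 0.5426  0.1268 -0.011 ] F [-0.84  1.27 -1.08] T [-0.068  0.026  0.035] gap 0.0566 q7 -1.18 jawyaw -30.73 axes x[-0.002 -0.    -1.   ] z[-0.511 -0.86   0.001] dcm [-0.2   0.01 -0.15] spin(+about tool x down) 0.07
```

View pics/side13.png

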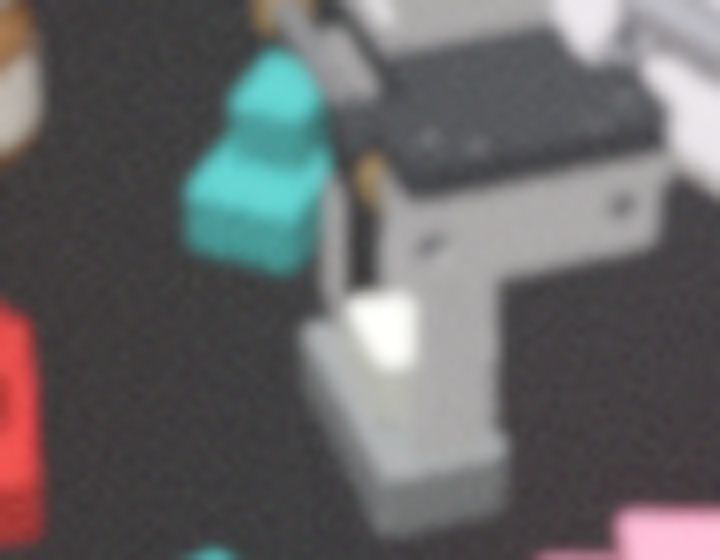

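Now finger B at (455,400) stands in front of the wax, and A is behind it at (335,250); the tips sit on the carrier line. The fingers look about 2–3 mm too far along tool +z. I'll correct that and close.

>>> {"api": "step_arm", "payload": {"dp": [[-0.1,0,-0.25],[0,0,0],[0,0,0],[0,0,0],[0,0,0],[0,0,0]], "spin": [0,0,0,0,0,0], "fingers": [0.6,0.2,0.2,0.2,0.2,0.2], "squeeze": 12}}

```text
t: 13.27
ee_pos: [0.545, 0.1294, -0.0082]
ee_rot: [0.615, 0.35, -0.614, 0.35]
force: [0.8, -0.1, 2.2]
finger_gap: 0.0305
```

Run:
```python
from h import *
go([.5435,.128,.07],-30.8)
```

```text
t 13.27 pos [ 0.545   0.1294 -0.0082] F [ 0.78 -0.15  2.18] T [-0.194  0.02   0.002] gap 0.0305 q7 -1.18 jawyaw -30.73 axes x[ 0.  0. -1.] z[-0.511 -0.86  -0.   ] dcm [-7.82 -0.05  0.19] spin(+about tool x down) 0.07
```

Grasped: the gap stopped at 30.5 mm, which is the wax width. Lifting, then moving over.

>>> {"api": "step_arm", "payload": {"dp": [[-0.5,0,0],[-1.5,0,0],[-1.5,0,0],[-1.5,0,0],[-1.5,0,0],[-1.5,0,0],[0,0,0]], "spin": [0,0,0,0,0,0,0], "fingers": [0.2,0.2,0.2,0.2,0.2,0.2,0.2]}}

```text
t: 13.85
ee_pos: [0.5461, 0.1299, 0.0743]
ee_rot: [0.616, 0.349, -0.613, 0.35]
force: [-0.1, 0.6, -0.7]
finger_gap: 0.0296
```

Run:
```python
from h import *
go([.5644,-.1082,.07],-10.7)
i=read_camera("side");cv2.imwrite("pics/side14.png",cv2.resize(i[148:248,212:332],None,fx=6,fy=6,interpolation=cv2.INTER_CUBIC))
```

```text
t 13.85 pos [0.5461 0.1299 0.0743] F [-0.13  0.56 -0.68] T [-0.048 -0.051  0.011] gap 0.0296 q7 -1.11 jawyaw -30.72 axes x[ 0.003  0.001 -1.   ] z[-0.511 -0.86  -0.002] dcm [ 0.42 13.74 19.53] spin(+about tool x down) -20.02
```

View pics/side14.png

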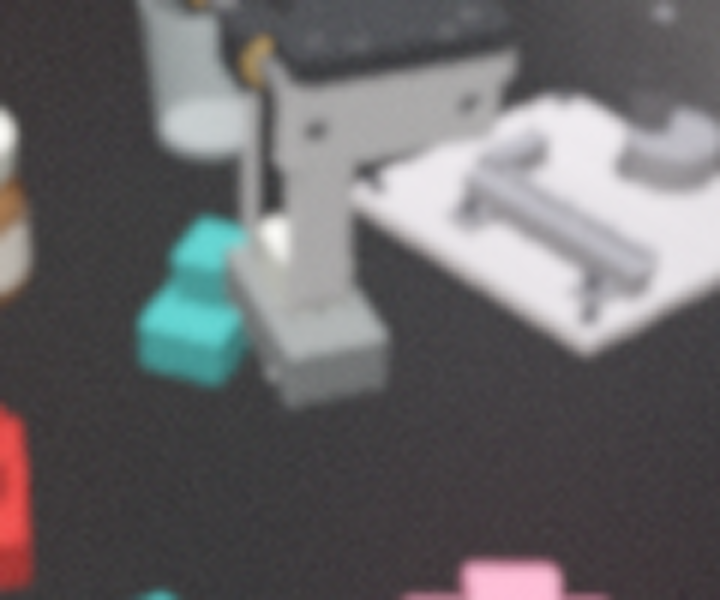

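The block hangs level in the jaws at crop (310,340). Now over to the jig.

>>> {"api": "step_arm", "payload": {"dp": [[0,1.37,1.95],[0,1.37,1.95],[0,1.37,1.95],[0,1.37,1.95],[0,1.37,1.95],[0,1.37,1.95],[0,1.37,1.95],[0,1.37,1.95]], "spin": [0,0,0,0,0,0,0,0], "fingers": [0.2,0.2,0.2,0.2,0.2,0.2,0.2,0.2]}}

```text
t: 14.57
ee_pos: [0.5587, -0.0619, 0.0705]
ee_rot: [-0.614, -0.35, 0.615, -0.349]
force: [-0.5, -0.8, -1.5]
finger_gap: 0.0302
```

>>> {"api": "step_arm", "payload": {"dp": [[0,1.37,1.95],[0,1.37,1.95],[0,0,0],[0,0,0],[0,0,0],[0,0,0],[0,0,0]], "spin": [0,0,-5,-5,-5,-5,0], "fingers": [0.2,0.2,0.2,0.2,0.2,0.2,0.2]}}

```text
t: 15.15
ee_pos: [0.5623, -0.1082, 0.0705]
ee_rot: [-0.543, -0.453, 0.544, -0.452]
force: [-0.2, -0.2, -1.4]
finger_gap: 0.0299
```

Run:
```python
from h import *
go([.5644,-.1082,.02],-10.7)
for n in("side","top"):
    i=read_camera(n);x,y=(300,180) if n=="side" else (320,220);cv2.imwrite(f"pics/{n}15.png",cv2.resize(i[y-50:y+50,x-60:x+60],None,fx=6,fy=6,interpolation=cv2.INTER_CUBIC))
```

```text
t 15.15 pos [ 0.5623 -0.1082  0.0705] F [-0.24 -0.17 -1.41] T [-0.048 -0.089  0.013] gap 0.0299 q7 -0.35 jawyaw -10.48 axes x[-0.001  0.001 -1.   ] z[-0.182 -0.983 -0.   ] dcm [ 5.05  0.21 -0.04] spin(+about tool x down) 0.22
```

View pics/side15.png

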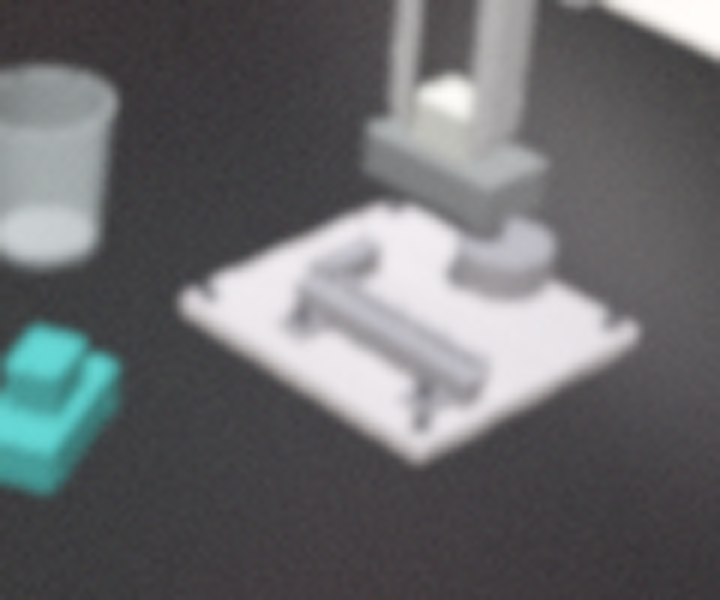

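View pics/top15.png

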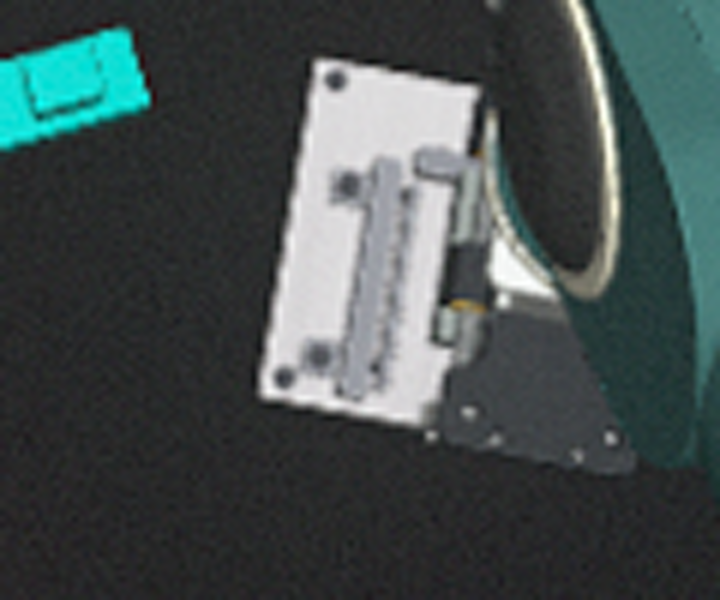

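Run:
```python
from h import *
a=np.radians(-10.48);ex=np.array([np.cos(a),np.sin(a),0]);ey=np.array([-ex[1],ex[0],0])
s=sense();e=s['ee_pos']
o=e-ey*(-.0)-ey*.0033; o[2]=e[2]+.0082
for dx,dy,dz in((-35,18,0),(-35,18,22),(35,18,0),(35,18,22),(-35,-18,22)):
    P=o+ex*dx/1e3+ey*dy/1e3+[0,0,dz/1e3]; print((dx,dy,dz),((proj("side",P)[0]-[240,130])*6).round(0))
# jig check in side
c=np.array([.5753,-.11,0]);a=np.radians(-10.7);ex=np.array([np.cos(a),np.sin(a),0]);ey=np.array([-ex[1],ex[0],0])
for p in((-75,70,10),(75,70,10),(-75,-70,10),(75,-70,10),(30,22,26),(30,-14,26)):
    P=c+ex*p[0]/1e3+ey*p[1]/1e3+[0,0,p[2]/1e3]; print(p,((proj("side",P)[0]-[240,130])*6).round(0))
```

```text
(-35, 18, 0) [483. 230.]
(-35, 18, 22) [488. 184.]
(35, 18, 0) [362. 167.]
(35, 18, 22) [365. 122.]
(-35, -18, 22) [546. 157.]
(-75, 70, 10) [422. 445.]
(75, 70, 10) [181. 293.]
(-75, -70, 10) [641. 327.]
(75, -70, 10) [396. 196.]
(30, 22, 26) [328. 269.]
(30, -14, 26) [385. 242.]
```

>>> {"api": "step_arm", "payload": {"dp": [[1.2,0.2,0],[1.2,0,0],[1.2,0,0],[1.0,0,0],[0.6,0,0],[0,0,0]], "spin": [0.2,0,0,0,0,0], "fingers": [0.2,0.2,0.2,0.2,0.2,0.2]}}

```text
t: 15.75
ee_pos: [0.5639, -0.1083, 0.0177]
ee_rot: [-0.545, -0.451, 0.546, -0.449]
force: [-0.7, -0.4, -1.4]
finger_gap: 0.0296
```

Run:
```python
from h import *
go([.5644,-.1082,.0018],-10.7)
for n in("side",):
    i=read_camera(n);x,y=(310,180);cv2.imwrite(f"pics/{n}16.png",cv2.resize(i[y-40:y+35,x-45:x+45],None,fx=8,fy=8,interpolation=cv2.INTER_CUBIC))
```

```text
t 15.75 pos [ 0.5639 -0.1083  0.0177] F [-0.71 -0.42 -1.43] T [-0.053 -0.06  -0.039] gap 0.0296 q7 -0.40 jawyaw -10.92 axes x[-0.002  0.001 -1.   ] z[-0.19  -0.982 -0.   ] dcm [ 1.59  0.05 -0.01] spin(+about tool x down) -0.22
```

View pics/side16.png

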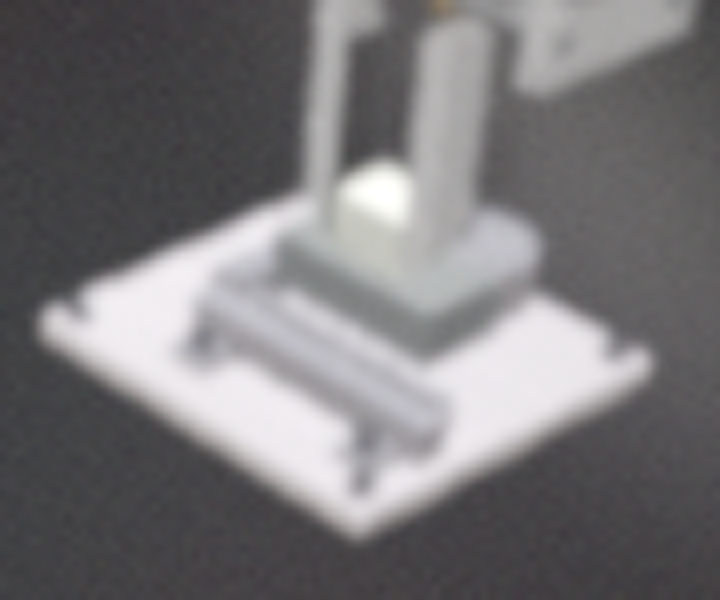

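>>> {"api": "step_arm", "payload": {"dp": [[0.4,0,0],[0.4,0,0],[0.3,0,0],[0,0,0]], "spin": [-0.2,0,0,0], "fingers": [0.2,0.2,0.2,0.2]}}

```text
t: 16.13
ee_pos: [0.5647, -0.1086, 0.0081]
ee_rot: [-0.544, -0.451, 0.545, -0.451]
force: [0.4, -0.3, -0.8]
finger_gap: 0.0299
```

>>> {"api": "step_arm", "payload": {"dp": [[0.15,0,0],[0.1,0,0],[0,0,0]], "spin": [0,0,0], "fingers": [0.2,0.2,0.2]}}

```text
t: 16.38
ee_pos: [0.5649, -0.1086, 0.006]
ee_rot: [0.545, 0.451, -0.545, 0.451]
force: [-0.4, 0.3, -1.4]
finger_gap: 0.0298
```

>>> {"api": "step_arm", "payload": {"dp": [[0.1,0,0],[0.1,0,0],[0,0,0]], "spin": [0,0,0], "fingers": [0.2,0.2,0.2]}}

```text
t: 16.63
ee_pos: [0.5648, -0.1086, 0.0039]
ee_rot: [-0.545, -0.451, 0.545, -0.451]
force: [0.8, 0.2, -0.1]
finger_gap: 0.03
```

>>> {"api": "step_arm", "payload": {"dp": [[0.1,0,0],[0.05,0,0],[0,0,0]], "spin": [0,0,0], "fingers": [0.2,0.2,0.2]}}

```text
t: 16.88
ee_pos: [0.5648, -0.1085, 0.0024]
ee_rot: [-0.545, -0.451, 0.545, -0.451]
force: [-0.2, -0.3, -2.1]
finger_gap: 0.0298
```

>>> {"api": "step_arm", "payload": {"dp": [[0.05,0,0],[0.05,0,0],[0,0,0]], "spin": [0,0,0], "fingers": [0.2,0.2,0.2]}}

```text
t: 17.13
ee_pos: [0.5649, -0.1086, 0.0018]
ee_rot: [-0.544, -0.451, 0.545, -0.451]
force: [-2.4, 0.9, 3.9]
finger_gap: 0.0301
```

Run:
```python
from h import *
go([.5644,-.1082,.0018],-10.7)
```

```text
t 17.13 pos [ 0.5649 -0.1086  0.0018] F [-2.43  0.93  3.93] T [0.032 0.488 0.022] gap 0.0301 q7 -0.42 jawyaw -10.72 axes x[-0. -0. -1.] z[-0.186 -0.983  0.   ] dcm [-0.   -0.06 -0.03] spin(+about tool x down) -0.02
```

The plate is felt at the expected height. Now sliding towards the stop along tool +y.

>>> {"api": "step_arm", "payload": {"dp": [[-0.02,0.15,0],[0,0.15,0],[0,0,0]], "spin": [0,0,0], "fingers": [0.2,0.2,0.2]}}

```text
t: 17.38
ee_pos: [0.5683, -0.1092, 0.0018]
ee_rot: [0.545, 0.451, -0.544, 0.451]
force: [0.7, -0.7, -1.2]
finger_gap: 0.0297
```

>>> {"api": "step_arm", "payload": {"dp": [[0,0.1,0],[0,0.05,0],[0,0,0]], "spin": [0,0,0], "fingers": [0.2,0.2,0.2]}}

```text
t: 17.63
ee_pos: [0.5694, -0.1094, 0.0018]
ee_rot: [-0.545, -0.451, 0.545, -0.451]
force: [-1.4, -0.2, 3.9]
finger_gap: 0.0304
```

Run:
```python
from h import *
go([.5644,-.1082,.0018],-10.7)
```

```text
t 17.63 pos [ 0.5694 -0.1094  0.0018] F [-1.36 -0.17  3.87] T [ 0.034  0.428 -0.009] gap 0.0304 q7 -0.41 jawyaw -10.72 axes x[-0.  0. -1.] z[-0.186 -0.983 -0.   ] dcm [-0.   -0.51 -0.03] spin(+about tool x down) -0.02
```

>>> {"api": "step_arm", "payload": {"dp": [[-0.03,0.07,0],[0,0,0]], "spin": [0,0], "fingers": [0.2,0.2]}}

```text
t: 17.8
ee_pos: [0.5702, -0.1096, 0.002]
ee_rot: [0.545, 0.451, -0.544, 0.451]
force: [1.3, 0.4, -0.9]
finger_gap: 0.0299
```

>>> {"api": "step_arm", "payload": {"dp": [[0,0.07,0],[0,0,0]], "spin": [0,0], "fingers": [0.2,0.2]}}

```text
t: 17.97
ee_pos: [0.5708, -0.1097, 0.002]
ee_rot: [0.545, 0.451, -0.545, 0.451]
force: [0.0, -1.2, -1.2]
finger_gap: 0.03
```

>>> {"api": "step_arm", "payload": {"dp": [[0,0.07,0],[0,0,0]], "spin": [0,0], "fingers": [0.2,0.2]}}

```text
t: 18.13
ee_pos: [0.5715, -0.1098, 0.002]
ee_rot: [0.545, 0.451, -0.545, 0.451]
force: [0.6, 0.2, -1.0]
finger_gap: 0.03
```

>>> {"api": "step_arm", "payload": {"dp": [[0,0.06,0],[0,0,0]], "spin": [0,0], "fingers": [0.2,0.2]}}

```text
t: 18.3
ee_pos: [0.5716, -0.1098, 0.0019]
ee_rot: [-0.544, -0.451, 0.545, -0.451]
force: [-3.4, 0.8, 0.5]
finger_gap: 0.0297
```

>>> {"api": "step_arm", "payload": {"dp": [[0,0.06,0],[0,0,0]], "spin": [0,0], "fingers": [0.2,0.2]}}

```text
t: 18.47
ee_pos: [0.5716, -0.1098, 0.0018]
ee_rot: [-0.544, -0.452, 0.545, -0.451]
force: [-6.9, 1.1, 3.8]
finger_gap: 0.03
```

>>> {"api": "step_arm", "payload": {"dp": [[0,0.06,0],[0,0,0]], "spin": [0,0], "fingers": [0.2,0.2]}}

```text
t: 18.63
ee_pos: [0.5716, -0.1099, 0.0018]
ee_rot: [-0.544, -0.452, 0.545, -0.45]
force: [-11.0, 2.7, 7.1]
finger_gap: 0.0303
```

The stop is felt at ee x = 0.5716. I'll ease off to light contact, then slide towards the rail along tool -z.

>>> {"api": "step_arm", "payload": {"dp": [[-0.02,-0.12,0],[0,0,-0.1],[0,0,0]], "spin": [0,0,0], "fingers": [0.2,0.2,0.2]}}

```text
t: 18.88
ee_pos: [0.5718, -0.1091, 0.0021]
ee_rot: [-0.544, -0.451, 0.545, -0.451]
force: [-4.6, -1.0, -0.3]
finger_gap: 0.0298
```

>>> {"api": "step_arm", "payload": {"dp": [[0,0,-0.08],[0,0,0]], "spin": [0,0], "fingers": [0.2,0.2]}}

```text
t: 19.05
ee_pos: [0.5719, -0.1083, 0.002]
ee_rot: [-0.544, -0.451, 0.545, -0.451]
force: [-4.9, -1.4, -0.4]
finger_gap: 0.0301
```

>>> {"api": "step_arm", "payload": {"dp": [[0,0,-0.08],[0,0,0]], "spin": [0,0], "fingers": [0.2,0.2]}}

```text
t: 19.22
ee_pos: [0.5721, -0.1075, 0.002]
ee_rot: [-0.544, -0.451, 0.545, -0.451]
force: [-4.9, -1.0, 0.3]
finger_gap: 0.0296
```

>>> {"api": "step_arm", "payload": {"dp": [[0,0,-0.08],[0,0,0]], "spin": [0,0], "fingers": [0.2,0.2]}}

```text
t: 19.38
ee_pos: [0.5722, -0.1067, 0.002]
ee_rot: [-0.544, -0.451, 0.545, -0.451]
force: [-5.3, -1.3, -1.0]
finger_gap: 0.0302
```

>>> {"api": "step_arm", "payload": {"dp": [[0,0,-0.07],[0,0,0]], "spin": [0,0], "fingers": [0.2,0.2]}}

```text
t: 19.55
ee_pos: [0.5723, -0.1061, 0.002]
ee_rot: [-0.544, -0.451, 0.545, -0.451]
force: [-4.4, -1.7, -0.5]
finger_gap: 0.0299
```

>>> {"api": "step_arm", "payload": {"dp": [[0,0,-0.07],[0,0,0]], "spin": [0,0], "fingers": [0.2,0.2]}}

```text
t: 19.72
ee_pos: [0.5724, -0.1058, 0.002]
ee_rot: [-0.544, -0.451, 0.545, -0.451]
force: [-6.1, -2.6, -0.1]
finger_gap: 0.0299
```

>>> {"api": "step_arm", "payload": {"dp": [[0,0,-0.07],[0,0,0]], "spin": [0,0], "fingers": [0.2,0.2]}}

```text
t: 19.88
ee_pos: [0.5725, -0.1054, 0.002]
ee_rot: [-0.544, -0.451, 0.545, -0.451]
force: [-5.5, -4.7, 0.0]
finger_gap: 0.0298
```

The pad is felt from ee y ≈ -0.106. Releasing and lifting.

>>> {"api": "step_arm", "payload": {"dp": [[0,0,0],[0,0,0],[0,0,0],[0,0,0]], "spin": [0,0,0,0], "fingers": [0.45,0.45,0.45,0.45]}}

```text
t: 20.22
ee_pos: [0.5735, -0.1043, 0.0024]
ee_rot: [0.545, 0.451, -0.544, 0.451]
force: [-0.4, 0.6, 0.1]
finger_gap: 0.042
```

>>> {"api": "step_arm", "payload": {"dp": [[-0.8,0,0],[-1.5,0,0],[-2,0,0],[-2,0,0],[-2,0,0],[-1.2,0,0],[0,0,0]], "spin": [0,0,0,0,0,0,0], "fingers": [0.45,0.45,0.45,0.45,0.45,0.45,0.45]}}

```text
t: 20.8
ee_pos: [0.5745, -0.1046, 0.1001]
ee_rot: [0.545, 0.45, -0.544, 0.452]
force: [0.7, 0.3, 0.3]
finger_gap: 0.0424
```

Run:
```python
from h import *
c=np.array([.5753,-.110,0]);a=np.radians(-10.7);ex=np.array([np.cos(a),np.sin(a),0]);ey=np.array([-ex[1],ex[0],0])
print("knob cam-frame",(c-.046*ey).round(4))
go([0.57,-.155,.03],79.3)
for n in("side","top"):
    i=read_camera(n);x,y=(310,180) if n=="side" else (330,210);cv2.imwrite(f"pics/{n}17.png",cv2.resize(i[y-40:y+35,x-45:x+45],None,fx=8,fy=8,interpolation=cv2.INTER_CUBIC))
```

```text
knob cam-frame [ 0.5668 -0.1552  0.    ]
t 20.80 pos [ 0.5745 -0.1046  0.1001] F [0.69 0.32 0.26] T [ 0.003 -0.071 -0.034] gap 0.0424 q7 -0.35 jawyaw -10.72 axes x[ 0.004 -0.001 -1.   ] z[-0.186 -0.983  0.   ] dcm [7.01 0.47 5.03] spin(+about tool x down) 89.98
```

View pics/side17.png

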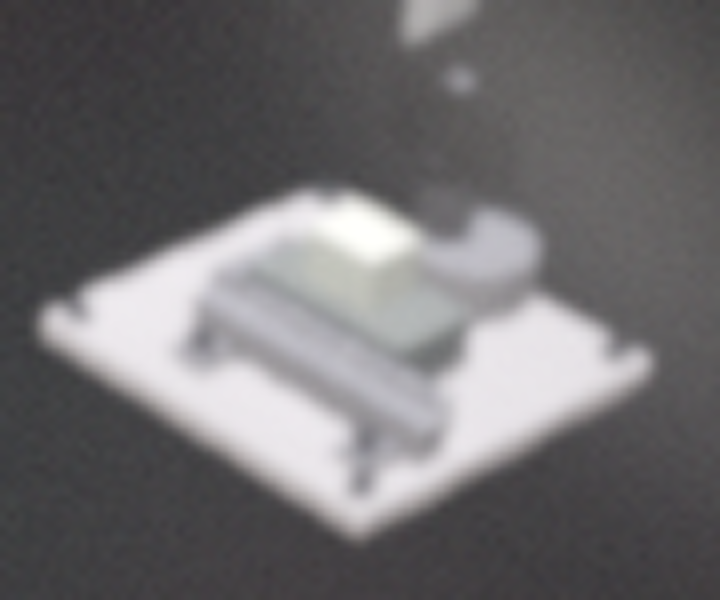

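View pics/top17.png

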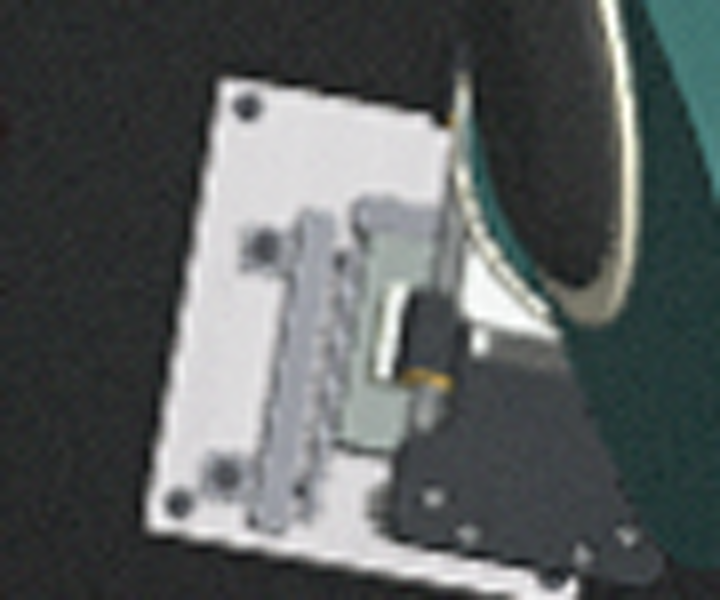

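Run:
```python
from h import *
print(cast("top",[[357.9,212.1]],.091), cast("top",[[295+455/7,170+290/7]],.091))
t=cv2.imread("pics/top0.png").astype(float)
a=np.clip((t[190:240,335:375]-20)*4,0,255).astype(np.uint8)
cv2.imwrite("pics/knob0.png",cv2.resize(a,None,fx=12,fy=12,interpolation=cv2.INTER_CUBIC))
s=cv2.imread("pics/side17.png")
s=cv2.imread("pics/side0.png").astype(float)
a=np.clip((s[140:190,300:350]-30)*4,0,255).astype(np.uint8)
cv2.imwrite("pics/knob1.png",cv2.resize(a,None,fx=11,fy=11,interpolation=cv2.INTER_CUBIC))
```

```text
[[ 0.56457079 -0.15168813  0.091     ]] [[ 0.56621271 -0.15684743  0.091     ]]
```

View pics/knob0.png

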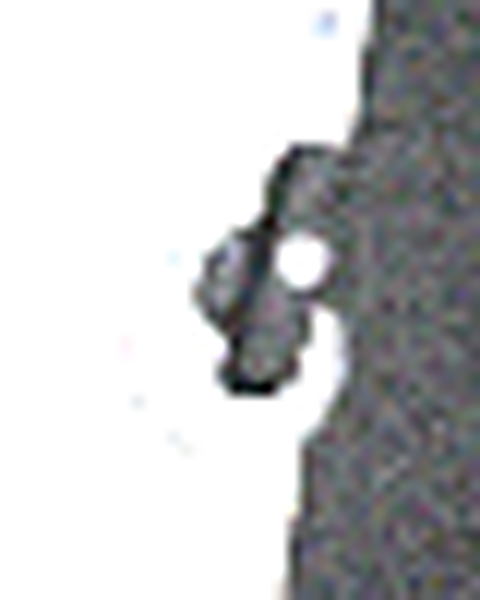

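View pics/knob1.png

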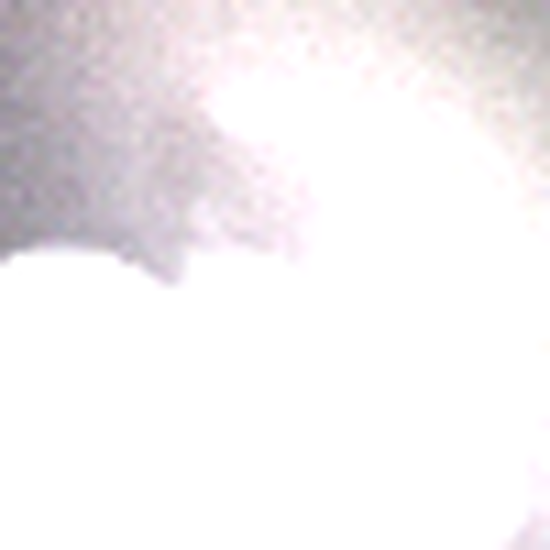

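The bar runs from (310,150) to (258,390) with a bright dot at (302,260). That gives a yaw of about -12°, a reading near 0, and a pivot near (0.566,-0.156) in the camera frame. The grasp and the stop contact show the robot frame at roughly +1.5 and +3 mm from the camera frame. I'll aim at (0.568,-0.1525).

>>> {"api": "step_arm", "payload": {"dp": [[0,0.05,1.2],[0,0.05,1.2],[0,0.05,1.2],[0,0.1,1.2],[0,0,0],[0,0,0],[0,0,0],[0,0,0]], "spin": [-5,-7,-7,-7,-7,-7,-7,-7], "fingers": [0.45,0.45,0.45,0.45,0.45,0.45,0.45,0.45]}}

```text
t: 21.57
ee_pos: [0.5734, -0.1519, 0.0959]
ee_rot: [0.278, 0.651, -0.278, 0.649]
force: [-0.2, 0.3, -0.2]
finger_gap: 0.042
```

>>> {"api": "step_arm", "payload": {"dp": [[0,0,0],[0,0,0],[0,0,0],[0,0,0],[0,0,0],[0,0,0],[0,0,0]], "spin": [-7,-7,-7,-7,-7,0,0], "fingers": [0.45,0.45,0.45,0.45,0.45,0.45,0.45]}}

```text
t: 22.15
ee_pos: [0.5736, -0.1519, 0.0962]
ee_rot: [0.074, 0.704, -0.073, 0.703]
force: [0.6, 1.3, -0.5]
finger_gap: 0.0422
```

Run:
```python
from h import *
go([.568,-.1525,.0295],78)
i=read_camera("side");x,y=(320,160);cv2.imwrite("pics/side18.png",cv2.resize(i[y-60:y+40,x-60:x+60],None,fx=6,fy=6,interpolation=cv2.INTER_CUBIC))
```

```text
t 22.15 pos [ 0.5736 -0.1519  0.0962] F [ 0.55  1.27 -0.46] T [ 0.023 -0.105  0.009] gap 0.0422 q7 1.10 jawyaw 78.05 axes x[-0.001  0.001 -1.   ] z[ 0.978 -0.207 -0.001] dcm [ 6.67 -0.18 -0.53] spin(+about tool x down) 0.05
```

View pics/side18.png

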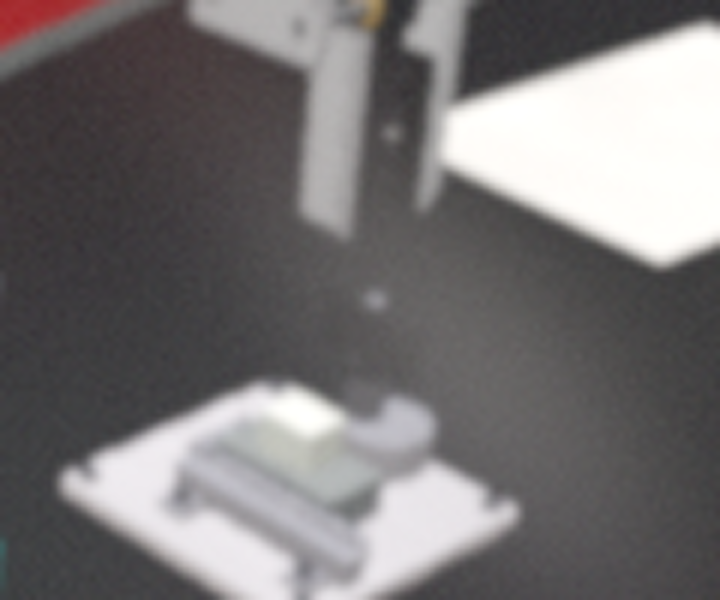

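>>> {"api": "step_arm", "payload": {"dp": [[1.2,-0.15,-0.5],[1.2,0,0],[1.2,0,0],[0,0,0],[0,0,0]], "spin": [0,0,0,0,0], "fingers": [0.45,0.45,0.45,0.45,0.45]}}

```text
t: 22.62
ee_pos: [0.5683, -0.1522, 0.0602]
ee_rot: [0.072, 0.704, -0.072, 0.703]
force: [-0.2, -0.3, 0.1]
finger_gap: 0.042
```

Run:
```python
from h import *
go([.568,-.1525,.0295],78)
i=read_camera("side");x,y=(320,160);a=i[y-40:y+30,x-45:x+45].astype(float);cv2.imwrite("pics/side19.png",cv2.resize(np.clip((a-20)*1.6,0,255).astype(np.uint8),None,fx=8,fy=8,interpolation=cv2.INTER_CUBIC))
```

```text
t 22.62 pos [ 0.5683 -0.1522  0.0602] F [-0.25 -0.3   0.14] T [ 0.045 -0.109  0.048] gap 0.0420 q7 1.08 jawyaw 78.27 axes x[-0.002  0.001 -1.   ] z[ 0.979 -0.203 -0.002] dcm [ 3.07 -0.04 -0.02] spin(+about tool x down) 0.27
```

View pics/side19.png

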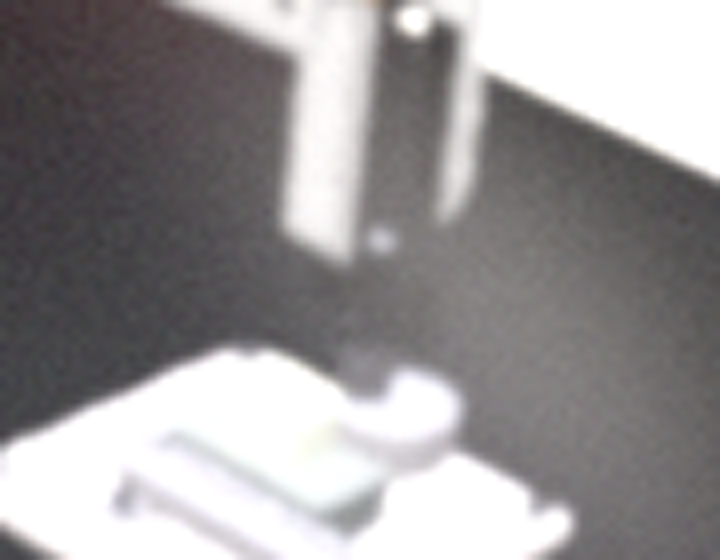

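>>> {"api": "step_arm", "payload": {"dp": [[0.5,0,0],[0.5,0,0],[0.7,0,0],[0.7,0,0],[0.6,0,0],[0,0,0]], "spin": [0,0,0,0,0,0], "fingers": [0.45,0.45,0.45,0.45,0.45,0.45]}}

```text
t: 23.17
ee_pos: [0.5681, -0.1524, 0.0298]
ee_rot: [0.072, 0.704, -0.072, 0.703]
force: [0.8, 1.0, -0.4]
finger_gap: 0.0421
```

>>> {"api": "step_arm", "payload": {"dp": [[0,0,0],[0,0,0],[0,0,0],[0,0,0],[0,0,0]], "spin": [0,0,0,0,0], "fingers": [0.25,0.2,0.1,0.05,0.05], "squeeze": 20}}

```text
t: 23.58
ee_pos: [0.5687, -0.1561, 0.0315]
ee_rot: [0.071, 0.703, -0.075, 0.703]
force: [-4.0, -24.2, 5.0]
finger_gap: 0.0126
```

Run:
```python
from h import *
go([.568,-.1525,.0295],78)
```

```text
t 23.58 pos [ 0.5687 -0.1561  0.0315] F [ -4.01 -24.17   4.95] T [-5.283  0.821  0.011] gap 0.0126 q7 1.05 jawyaw 78.15 axes x[-0.    -0.004 -1.   ] z[ 0.979 -0.205  0.001] dcm [ 0.2   0.34 -0.15] spin(+about tool x down) 0.15
```

The bar is gripped at 12.6 mm, but it sits about 3.7 mm further towards -y. I'll relieve the side load.

>>> {"api": "step_arm", "payload": {"dp": [[0,-0.2,0],[0,-0.17,0],[0,0,0],[0,0,0]], "spin": [0,0,0,0], "fingers": [0.05,0.05,0.05,0.05]}}

```text
t: 23.92
ee_pos: [0.5687, -0.1563, 0.0315]
ee_rot: [0.072, 0.703, -0.072, 0.704]
force: [5.6, -1.8, -0.7]
finger_gap: 0.0129
```

Run:
```python
from h import *
go([.568,-.1525,.0295],78)
```

```text
t 23.92 pos [ 0.5687 -0.1563  0.0315] F [ 5.61 -1.81 -0.65] T [-0.425 -1.247 -0.11 ] gap 0.0129 q7 1.06 jawyaw 78.27 axes x[ 0.001 -0.    -1.   ] z[ 0.979 -0.203  0.001] dcm [ 0.2   0.36 -0.14] spin(+about tool x down) 0.27
```

Turning clockwise (positive spin), watching torque and side force.

>>> {"api": "step_arm", "payload": {"dp": [[0,0,0],[0,0,0],[0,0,0],[0,0,0]], "spin": [3,3,3,0], "fingers": [0.05,0.05,0.05,0.05]}}

```text
t: 24.25
ee_pos: [0.5686, -0.1564, 0.0315]
ee_rot: [0.128, 0.695, -0.129, 0.696]
force: [4.9, -2.0, -1.7]
finger_gap: 0.0131
```

```bash
cat > k.py <<'E'
from h import *
s=sense();R=Ro.from_quat(s['ee_rot']).as_matrix();F=R.T@s['force']
y=np.degrees(np.arctan2(R[1,1],R[0,1]))
print(f"t {s['t']:.2f} pos {s['ee_pos'].round(4)} Ftool xyz {F.round(1)} Tz {s['wrist_torque'][2]:.3f} T {s['wrist_torque'].round(2)} gap {s['finger_gap']:.4f} yaw {y:.2f} turned~{np.radians(79.3-y):.3f}rad")
E
python3 k.py
```

```text
t 24.25 pos [ 0.5686 -0.1564  0.0315] Ftool xyz [ 1.7 -0.1  5.3] Tz -0.089 T [-0.61 -1.24 -0.09] gap 0.0131 yaw 69.07 turned~0.178rad
```

>>> {"api": "step_arm", "payload": {"dp": [[0,0,0.08],[0,0,0],[0,0,0],[0,0,0]], "spin": [0,3,3,0], "fingers": [0.05,0.05,0.05,0.05]}}

```text
t: 24.58
ee_pos: [0.5686, -0.1565, 0.0314]
ee_rot: [0.164, 0.688, -0.164, 0.688]
force: [-1.5, -1.5, 4.8]
finger_gap: 0.0131
```

```bash
python3 k.py
```

```text
t 24.58 pos [ 0.5686 -0.1565  0.0314] Ftool xyz [-4.8 -2.  -0.7] Tz -0.082 T [-0.42  0.34 -0.08] gap 0.0131 yaw 63.14 turned~0.282rad
```

>>> {"api": "step_arm", "payload": {"dp": [[0,0,0],[0,0,0]], "spin": [3,0], "fingers": [0.05,0.05]}}

```text
t: 24.75
ee_pos: [0.5686, -0.1566, 0.0314]
ee_rot: [0.182, 0.684, -0.182, 0.683]
force: [-2.2, -1.2, 5.4]
finger_gap: 0.0128
```

```bash
sed -i 's/^print(f"t/print("eff7",s["effort"].round(3)[4:]);print(f"t/' k.py; python3 k.py
```

```text
eff7 [-0.5   -0.836 -1.248]
t 24.75 pos [ 0.5686 -0.1566  0.0314] Ftool xyz [-5.4 -2.1 -1.3] Tz -0.050 T [-0.48  0.4  -0.05] gap 0.0128 yaw 60.21 turned~0.333rad
```

>>> {"api": "step_arm", "payload": {"dp": [[0,0,0],[0,0,0]], "spin": [3,0], "fingers": [0.05,0.05]}}

```text
t: 24.92
ee_pos: [0.5686, -0.1566, 0.0315]
ee_rot: [0.199, 0.679, -0.2, 0.678]
force: [-2.9, -1.5, 5.7]
finger_gap: 0.0128
```

```bash
python3 k.py
```

```text
eff7 [-0.529 -0.897 -1.231]
t 24.92 pos [ 0.5686 -0.1566  0.0315] Ftool xyz [-5.7 -2.8 -1.6] Tz -0.029 T [-0.52  0.45 -0.03] gap 0.0128 yaw 57.21 turned~0.386rad
```

>>> {"api": "step_arm", "payload": {"dp": [[0,-0.04,0],[0,0,0]], "spin": [2,0], "fingers": [0.05,0.05]}}

```text
t: 25.08
ee_pos: [0.5686, -0.1566, 0.0315]
ee_rot: [0.211, 0.675, -0.211, 0.675]
force: [-1.4, -0.2, 5.9]
finger_gap: 0.0132
```

```bash
python3 k.py
```

```text
eff7 [-0.246 -0.439 -0.874]
t 25.08 pos [ 0.5686 -0.1566  0.0315] Ftool xyz [-5.9 -1.  -1. ] Tz -0.015 T [-0.15  0.25 -0.02] gap 0.0132 yaw 55.29 turned~0.419rad
```

>>> {"api": "step_arm", "payload": {"dp": [[0,0,0],[0,0,0]], "spin": [2,0], "fingers": [0.05,0.05]}}

```text
t: 25.25
ee_pos: [0.5686, -0.1566, 0.0315]
ee_rot: [0.223, 0.671, -0.223, 0.671]
force: [-1.7, -0.1, 6.0]
finger_gap: 0.0128
```

```bash
python3 k.py
```

```text
eff7 [-0.247 -0.517 -0.842]
t 25.25 pos [ 0.5686 -0.1566  0.0315] Ftool xyz [-6.  -1.1 -1.3] Tz 0.009 T [-0.22  0.26  0.01] gap 0.0128 yaw 53.30 turned~0.454rad
```

>>> {"api": "step_arm", "payload": {"dp": [[0,0,0],[0,0,0]], "spin": [2,0], "fingers": [0.05,0.05]}}

```text
t: 25.42
ee_pos: [0.5686, -0.1567, 0.0315]
ee_rot: [0.234, 0.667, -0.234, 0.667]
force: [-1.8, -0.9, 7.4]
finger_gap: 0.013
```

```bash
python3 k.py
```

```text
eff7 [-0.265 -0.565 -0.84 ]
t 25.42 pos [ 0.5686 -0.1567  0.0315] Ftool xyz [-7.4 -1.9 -0.8] Tz 0.018 T [-0.21  0.27  0.02] gap 0.0130 yaw 51.30 turned~0.489rad
```

>>> {"api": "step_arm", "payload": {"dp": [[-0.03,-0.02,0],[0,0,0],[0,0,0]], "spin": [0,0,0], "fingers": [0.05,0.05,0.05], "squeeze": 45}}

```text
t: 25.67
ee_pos: [0.5685, -0.1567, 0.0315]
ee_rot: [0.234, 0.667, -0.234, 0.667]
force: [1.6, 0.3, 1.1]
finger_gap: 0.0127
```

```bash
python3 k.py
python3 - <<'E'
from h import *
for n in("side","top"):
    i=read_camera(n);x,y=(320,165) if n=="side" else (345,210);a=i[y-40:y+30,x-45:x+45].astype(float);cv2.imwrite(f"pics/{n}20.png",cv2.resize(np.clip((a-20)*1.3,0,255).astype(np.uint8),None,fx=8,fy=8,interpolation=cv2.INTER_CUBIC))
E
```

```text
eff7 [0.089 0.409 0.077]
t 25.67 pos [ 0.5685 -0.1567  0.0315] Ftool xyz [-1.1  1.2  1. ] Tz 0.015 T [ 0.13 -0.33  0.02] gap 0.0127 yaw 51.36 turned~0.488rad
```

View pics/side20.png

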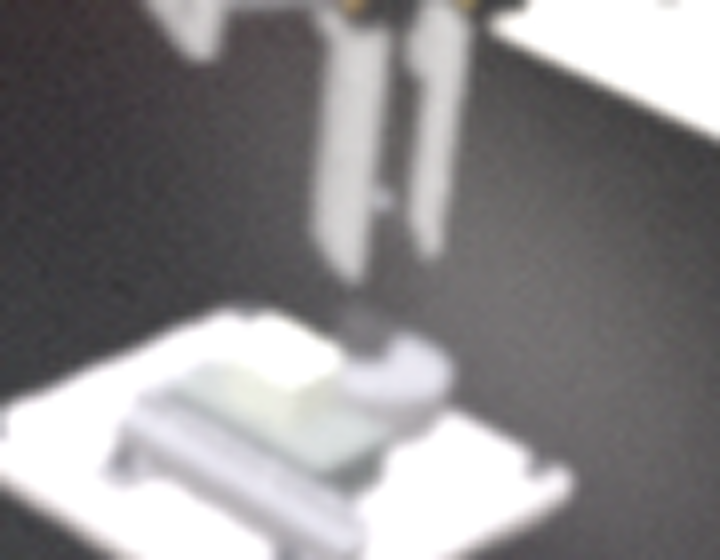

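>>> {"api": "step_arm", "payload": {"dp": [[0,0,0],[0,0,0]], "spin": [2,0], "fingers": [0.05,0.05]}}

```text
t: 25.93
ee_pos: [0.5685, -0.1567, 0.0315]
ee_rot: [0.246, 0.663, -0.246, 0.663]
force: [1.3, 1.6, 0.7]
finger_gap: 0.0127
```

```bash
python3 k.py
```

```text
eff7 [ 0.133  0.518 -0.791]
t 25.93 pos [ 0.5685 -0.1567  0.0315] Ftool xyz [-0.7  2.  -0.1] Tz -0.001 T [ 0.31 -0.39 -0.  ] gap 0.0127 yaw 49.21 turned~0.525rad
```

>>> {"api": "step_arm", "payload": {"dp": [[0,0,0],[0,0,0]], "spin": [2,0], "fingers": [0.05,0.05]}}

```text
t: 26.1
ee_pos: [0.5685, -0.1567, 0.0315]
ee_rot: [0.258, 0.659, -0.258, 0.658]
force: [0.8, 2.9, 0.2]
finger_gap: 0.0127
```

```bash
python3 k.py
```

```text
eff7 [ 0.172  0.49  -0.84 ]
t 26.10 pos [ 0.5685 -0.1567  0.0315] Ftool xyz [-0.2  2.7 -1.4] Tz -0.056 T [ 0.36 -0.28 -0.06] gap 0.0127 yaw 47.26 turned~0.559rad
```

>>> {"api": "step_arm", "payload": {"dp": [[0,0,0],[0,0,0]], "spin": [2,0], "fingers": [0.05,0.05]}}

```text
t: 26.27
ee_pos: [0.5685, -0.1568, 0.0315]
ee_rot: [0.269, 0.654, -0.269, 0.654]
force: [0.7, 2.1, 1.0]
finger_gap: 0.0126
```

```bash
python3 k.py
```

```text
eff7 [ 0.225  0.448 -0.846]
t 26.27 pos [ 0.5685 -0.1568  0.0315] Ftool xyz [-1.  2. -1.] Tz -0.003 T [ 0.45 -0.34 -0.  ] gap 0.0126 yaw 45.29 turned~0.594rad
```

>>> {"api": "step_arm", "payload": {"dp": [[0,0,0],[0,0,0]], "spin": [2,0], "fingers": [0.05,0.05]}}

```text
t: 26.43
ee_pos: [0.5685, -0.1567, 0.0315]
ee_rot: [0.28, 0.649, -0.28, 0.649]
force: [0.8, 2.0, -0.2]
finger_gap: 0.0126
```

```bash
python3 k.py
```

```text
eff7 [ 0.274  0.391 -0.85 ]
t 26.43 pos [ 0.5685 -0.1567  0.0315] Ftool xyz [ 0.2  2.  -0.9] Tz 0.053 T [ 0.41 -0.33  0.05] gap 0.0126 yaw 43.31 turned~0.628rad
```

>>> {"api": "step_arm", "payload": {"dp": [[0,0.03,0],[0,0,0]], "spin": [2,0], "fingers": [0.05,0.05]}}

```text
t: 26.6
ee_pos: [0.5685, -0.1568, 0.0315]
ee_rot: [0.291, 0.644, -0.292, 0.644]
force: [-2.2, 1.5, 2.2]
finger_gap: 0.0124
```

```bash
python3 k.py
```

```text
eff7 [ 0.167 -0.341 -0.864]
t 26.60 pos [ 0.5685 -0.1568  0.0315] Ftool xyz [-2.2 -0.7 -2.6] Tz 0.014 T [0.17 0.25 0.01] gap 0.0124 yaw 41.31 turned~0.663rad
```

>>> {"api": "step_arm", "payload": {"dp": [[0,0,0],[0,0,0]], "spin": [2,0], "fingers": [0.05,0.05]}}

```text
t: 26.77
ee_pos: [0.5684, -0.1569, 0.0315]
ee_rot: [0.303, 0.639, -0.303, 0.639]
force: [-1.7, 0.5, 2.9]
finger_gap: 0.0126
```

```bash
python3 k.py
```

```text
eff7 [ 0.169 -0.566 -0.856]
t 26.77 pos [ 0.5684 -0.1569  0.0315] Ftool xyz [-2.9 -1.  -1.5] Tz -0.012 T [ 0.14  0.41 -0.01] gap 0.0126 yaw 39.32 turned~0.698rad
```

>>> {"api": "step_arm", "payload": {"dp": [[0,0,0],[0,0,0]], "spin": [2,0], "fingers": [0.05,0.05]}}

```text
t: 26.93
ee_pos: [0.5684, -0.1568, 0.0315]
ee_rot: [0.314, 0.634, -0.314, 0.634]
force: [-2.4, 1.7, 3.5]
finger_gap: 0.0124
```

```bash
python3 k.py
```

```text
eff7 [ 0.161 -0.807 -0.857]
t 26.93 pos [ 0.5684 -0.1568  0.0315] Ftool xyz [-3.5 -0.9 -2.8] Tz 0.010 T [0.13 0.51 0.01] gap 0.0124 yaw 37.32 turned~0.733rad
```

>>> {"api": "step_arm", "payload": {"dp": [[-0.01,0,-0.03],[0,0,0]], "spin": [2,0], "fingers": [0.05,0.05]}}

```text
t: 27.1
ee_pos: [0.5684, -0.1568, 0.0315]
ee_rot: [0.325, 0.628, -0.325, 0.628]
force: [-1.1, -0.4, 0.9]
finger_gap: 0.0126
```

```bash
python3 k.py
```

```text
eff7 [-0.301 -0.374 -0.865]
t 27.10 pos [ 0.5684 -0.1568  0.0315] Ftool xyz [-0.9 -1.1 -0.3] Tz -0.042 T [-0.24  0.14 -0.04] gap 0.0126 yaw 35.32 turned~0.768rad
```

>>> {"api": "step_arm", "payload": {"dp": [[0,0,0],[0,0,0]], "spin": [2,0], "fingers": [0.05,0.05]}}

```text
t: 27.27
ee_pos: [0.5684, -0.1568, 0.0315]
ee_rot: [0.336, 0.622, -0.336, 0.622]
force: [-1.1, -0.8, 0.4]
finger_gap: 0.0125
```

```bash
python3 k.py
```

```text
eff7 [-0.451 -0.486 -0.858]
t 27.27 pos [ 0.5684 -0.1568  0.0315] Ftool xyz [-0.4 -1.4  0. ] Tz -0.018 T [-0.35  0.22 -0.02] gap 0.0125 yaw 33.32 turned~0.803rad
```

>>> {"api": "step_arm", "payload": {"dp": [[0,0,0],[0,0,0]], "spin": [2,0], "fingers": [0.05,0.05]}}

```text
t: 27.43
ee_pos: [0.5684, -0.1569, 0.0315]
ee_rot: [0.346, 0.616, -0.347, 0.616]
force: [-1.3, -1.9, 1.1]
finger_gap: 0.0125
```

```bash
python3 k.py
```

```text
eff7 [-0.572 -0.615 -0.858]
t 27.43 pos [ 0.5684 -0.1569  0.0315] Ftool xyz [-1.1 -2.1  1. ] Tz 0.069 T [-0.49  0.3   0.07] gap 0.0125 yaw 31.32 turned~0.837rad
```

>>> {"api": "step_arm", "payload": {"dp": [[0,0,0],[0,0,0]], "spin": [2,0], "fingers": [0.05,0.05]}}

```text
t: 27.6
ee_pos: [0.5683, -0.1569, 0.0315]
ee_rot: [0.357, 0.61, -0.357, 0.61]
force: [-2.3, -1.9, -0.1]
finger_gap: 0.0125
```

```bash
python3 k.py
```

```text
eff7 [-0.758 -0.796 -0.93 ]
t 27.60 pos [ 0.5683 -0.1569  0.0315] Ftool xyz [ 0.1 -3.   0.6] Tz 0.058 T [-0.64  0.41  0.06] gap 0.0125 yaw 29.32 turned~0.872rad
```

Joint-7 torque was steady at -0.857 and now reads -0.93, so the lobe seems to be touching at about 0.84 rad turned. I'll continue in 1° steps.

>>> {"api": "step_arm", "payload": {"dp": [[0,-0.03,0],[0,0,0]], "spin": [1,0], "fingers": [0.05,0.05]}}

```text
t: 27.77
ee_pos: [0.5683, -0.1568, 0.0315]
ee_rot: [0.363, 0.607, -0.363, 0.607]
force: [0.5, -2.7, -2.6]
finger_gap: 0.0129
```

```bash
python3 k.py
```

```text
eff7 [-0.88  -0.194 -0.452]
t 27.77 pos [ 0.5683 -0.1568  0.0315] Ftool xyz [ 2.6 -0.8  2.6] Tz 0.118 T [-0.73 -0.1   0.12] gap 0.0129 yaw 28.31 turned~0.890rad
```

>>> {"api": "step_arm", "payload": {"dp": [[0,0,0],[0,0,0]], "spin": [1,0], "fingers": [0.05,0.05]}}

```text
t: 27.93
ee_pos: [0.5683, -0.1568, 0.0315]
ee_rot: [0.368, 0.604, -0.368, 0.604]
force: [0.3, -4.4, -2.9]
finger_gap: 0.0129
```

```bash
python3 k.py
```

```text
eff7 [-1.099 -0.13  -0.497]
t 27.93 pos [ 0.5683 -0.1568  0.0315] Ftool xyz [ 2.9 -1.8  4. ] Tz 0.192 T [-0.9  -0.12  0.19] gap 0.0129 yaw 27.23 turned~0.909rad
```

>>> {"api": "step_arm", "payload": {"dp": [[0,0,0],[0,0,0]], "spin": [1,0], "fingers": [0.05,0.05]}}

```text
t: 28.1
ee_pos: [0.5683, -0.1569, 0.0316]
ee_rot: [0.374, 0.6, -0.374, 0.6]
force: [-0.4, -4.4, -4.1]
finger_gap: 0.0127
```

```bash
python3 k.py
```

```text
eff7 [-1.314 -0.107 -0.562]
t 28.10 pos [ 0.5683 -0.1569  0.0316] Ftool xyz [ 4.1 -2.3  3.8] Tz 0.227 T [-1.06 -0.18  0.23] gap 0.0127 yaw 26.20 turned~0.927rad
```

>>> {"api": "step_arm", "payload": {"dp": [[0,0,0],[0,0,0]], "spin": [1,0], "fingers": [0.05,0.05]}}

```text
t: 28.27
ee_pos: [0.5682, -0.1568, 0.0315]
ee_rot: [0.379, 0.597, -0.379, 0.597]
force: [0.0, -4.3, -4.0]
finger_gap: 0.0126
```

```bash
python3 k.py
```

```text
eff7 [-1.519 -0.122 -0.612]
t 28.27 pos [ 0.5682 -0.1568  0.0315] Ftool xyz [ 4.  -1.8  3.9] Tz 0.259 T [-1.24 -0.21  0.26] gap 0.0126 yaw 25.19 turned~0.944rad
```

>>> {"api": "step_arm", "payload": {"dp": [[0,0,0],[0,0,0]], "spin": [1,0], "fingers": [0.05,0.05]}}

```text
t: 28.43
ee_pos: [0.5682, -0.1569, 0.0315]
ee_rot: [0.384, 0.594, -0.384, 0.594]
force: [0.4, -4.9, -4.8]
finger_gap: 0.0128
```

```bash
python3 k.py
```

```text
eff7 [-1.617 -0.144 -0.67 ]
t 28.43 pos [ 0.5682 -0.1569  0.0315] Ftool xyz [ 4.8 -1.7  4.7] Tz 0.262 T [-1.27 -0.22  0.26] gap 0.0128 yaw 24.18 turned~0.962rad
```

>>> {"api": "step_arm", "payload": {"dp": [[0,0,0]], "spin": [0], "fingers": [0.05]}}

```text
t: 28.52
ee_pos: [0.5682, -0.1569, 0.0316]
ee_rot: [0.384, 0.594, -0.384, 0.594]
force: [0.9, -6.2, -4.2]
finger_gap: 0.0125
```

```bash
python3 k.py
```

```text
eff7 [-1.553 -0.159 -0.359]
t 28.52 pos [ 0.5682 -0.1569  0.0316] Ftool xyz [ 4.2 -1.7  6. ] Tz 0.215 T [-1.32 -0.17  0.21] gap 0.0125 yaw 24.23 turned~0.961rad
```

Torque above free turning is about 0.27 N m, roughly 10.5 N. The angle past contact is about 0.115 rad, roughly 11.5 N. I'll add a small touch while relieving the side force, check, and let go.

>>> {"api": "step_arm", "payload": {"dp": [[0.02,-0.02,0.07],[0,0,0]], "spin": [0.6,0], "fingers": [0.05,0.05]}}

```text
t: 28.68
ee_pos: [0.5682, -0.1569, 0.0315]
ee_rot: [0.387, 0.592, -0.387, 0.592]
force: [-2.7, -0.2, 0.4]
finger_gap: 0.0126
```

```bash
python3 k.py
```

```text
eff7 [-0.551 -0.9   -0.482]
t 28.68 pos [ 0.5682 -0.1569  0.0315] Ftool xyz [-0.4 -2.6 -0.9] Tz 0.378 T [-0.34  0.56  0.38] gap 0.0126 yaw 23.62 turned~0.972rad
```

>>> {"api": "step_arm", "payload": {"dp": [[0,0,0]], "spin": [0], "fingers": [0.05]}}

```text
t: 28.77
ee_pos: [0.5683, -0.1569, 0.0315]
ee_rot: [0.387, 0.592, -0.387, 0.592]
force: [-4.5, -0.3, 1.5]
finger_gap: 0.0127
```

```bash
python3 k.py
```

```text
eff7 [-0.291 -1.08  -0.371]
t 28.77 pos [ 0.5683 -0.1569  0.0315] Ftool xyz [-1.5 -4.2 -1.5] Tz 0.325 T [-0.24  0.7   0.33] gap 0.0127 yaw 23.68 turned~0.971rad
```

Torque reads 0.33–0.38 N m, against a target of about 0.37. Letting go and lifting clear.

>>> {"api": "step_arm", "payload": {"dp": [[0,0,0],[0,0,0],[0,0,0],[0,0,0]], "spin": [0,0,0,0], "fingers": [0.4,0.4,0.4,0.4]}}

```text
t: 29.1
ee_pos: [0.5686, -0.1572, 0.0315]
ee_rot: [0.387, 0.592, -0.387, 0.592]
force: [0.5, -1.0, 0.4]
finger_gap: 0.0357
```

>>> {"api": "step_arm", "payload": {"dp": [[-0.6,0,0],[-1.2,0,0],[-2,0,0],[-2.5,0,0],[-2.5,0,0],[-2.5,0,0],[-1,0,0],[0,0,0]], "spin": [0,0,0,0,0,0,0,0], "fingers": [0.4,0.4,0.4,0.4,0.4,0.4,0.4,0.4]}}

```text
t: 29.77
ee_pos: [0.5697, -0.1575, 0.1576]
ee_rot: [0.387, 0.59, -0.386, 0.593]
force: [0.5, 0.9, 0.4]
finger_gap: 0.0374
```

```bash
python3 k.py
```

```text
eff7 [-0.506  0.971  0.378]
t 29.77 pos [ 0.5697 -0.1575  0.1576] Ftool xyz [-0.4  0.8 -0.6] Tz 0.027 T [-0.03 -0.13  0.03] gap 0.0374 yaw 23.67 turned~0.971rad
```

>>> {"api": "step_arm", "payload": {"dp": [[0,-1.8,2.6],[0,-1.8,2.6],[0,-1.8,2.6],[0,-1.8,2.6],[0,-1.8,2.6],[0,-1.8,2.6],[0,-1.8,2.6],[0,-1.8,2.6]], "spin": [0,0,0,0,0,0,0,0], "fingers": [0.4,0.4,0.4,0.4,0.4,0.4,0.4,0.4]}}

```text
t: 30.43
ee_pos: [0.5191, -0.407, 0.1536]
ee_rot: [0.387, 0.592, -0.387, 0.592]
force: [0.4, 0.1, 0.6]
finger_gap: 0.0377
```

Run:
```python
from h import *
for n in("side","top"):
    i=read_camera(n);cv2.imwrite(f"pics/{n}21f.png",i);x,y=(312,175) if n=="side" else (335,212);cv2.imwrite(f"pics/{n}21.png",cv2.resize(i[y-40:y+35,x-45:x+45],None,fx=8,fy=8,interpolation=cv2.INTER_CUBIC))
```

```text
(no output)
```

View pics/top21.png

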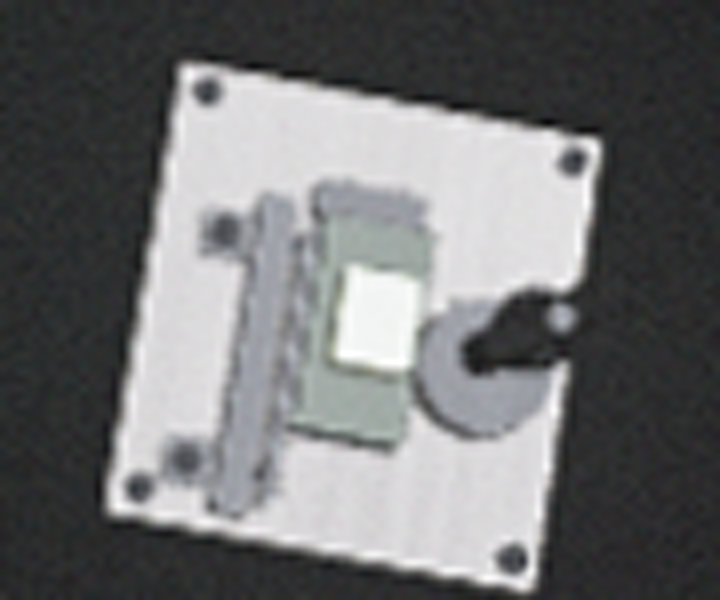

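View pics/side21.png

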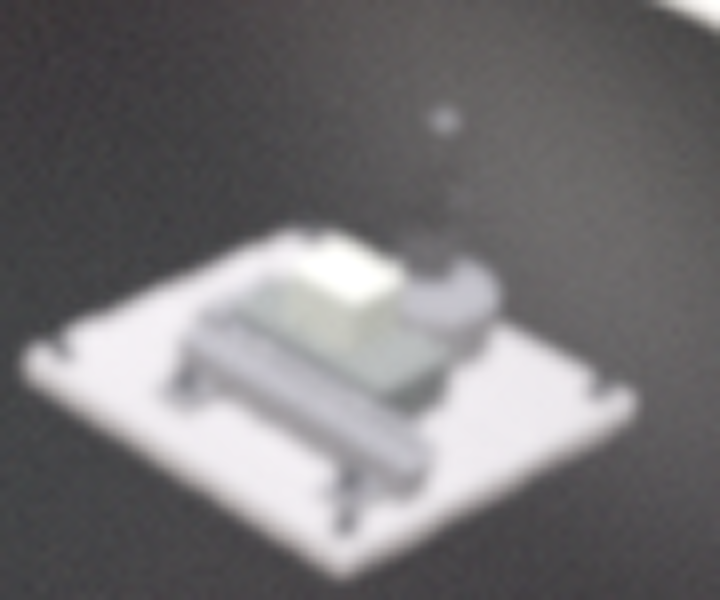

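View pics/top21f.png

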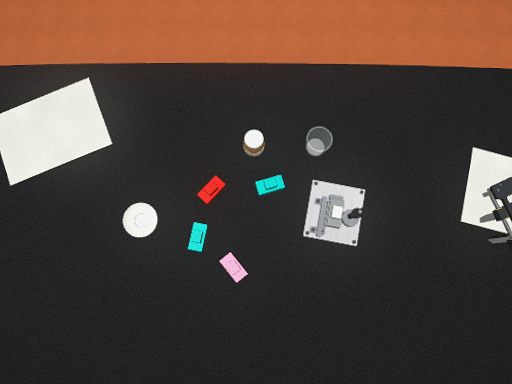

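In the final top view the block lies flat with its end on the stop at (370,205). Its long side runs along the rail pad at (305,330), and the cam lobe bears on it at (415,370). The beaker, jar and dish haven't moved, and the arm is clear.

```bash
python3 -c "
from station import *
print(sense()['t']);print(finish_job())"
```

```text
30.5333
the job is handed in; nothing more can be done
None
```

The wax block is home in the jig and clamped. I slid it against the end stop (felt at about 5–10 N), then against the spring pad (felt at about 3–4 N). I then turned the knob clockwise to about 0.97 rad, let go, and handed the job in at 30.5 s with the arm clear.

- **Clamping force:** the lobe met the block at about 0.85 rad. The last wrist-torque readings were 0.33–0.38 N m. I put the hold at 11–13 N from the torque and from the angle past contact; I couldn't measure it directly.
- **Final pictures:** the block is parallel to the jig, touching the stop, the pad and the lobe. The beaker, jar, dish and look-alikes are where they were.

**Checks that disagreed:**
- **Height:** the reported TCP sits 34.5 mm below the real fingertips. I found this by touching bare table, which reached about 40 N at the fingertips for a moment, and corrected for it.
- **Camera and robot positions:** these differed by 2–4 mm sideways, so I corrected by feel. Gripping the knob bar off-centre gave a 24 N side load, which I relieved before turning.
- **Torque readings:** wrist torque was noisy by about 0.05 N m. Joint-7 torque jumped after each sideways correction, so I used it only to spot first contact.

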